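# Load framed circuit boards into the test station and lock the carriage

## Task

Draw every circuit board straight up out of the slotted rack and set each one, brass connector edge down, on its own narrow sloped rest of the test station's carriage: centred, lower edge right down on the ledge, leaning back flat against the slope, put down gently. When all are standing there, slide the carriage fully home, and then swing the locking lever all the way round behind it. Leave the meter and the screwdriver on the bench alone.

Things in the scene. Friction and masses are not known exactly. Their poses are not given: they have to be found in the camera images.
- rack: Loose aluminium rack, 200 (its x) x 88 (y) x 55 mm high, 0.9 kg, on the bench; origin under its centre. Four slots along its x at -75, -25, 25, 75 mm; each holds a board upright, loosely (10 mm slot, 8 mm board) between black guides that reach 50 mm up; slot floor 5 mm above the bench. It may get pushed along the bench with its boards.
- board0: One of up to four equal framed circuit boards, 8 mm thick (x), 56 wide (y), 120 long (z), 0.14 kg, same front and back, brass connector at the lower end. Origin: middle of the lower edge; z runs up to the plain top edge. Starts upright in the rack, top 70 mm above its walls: grip it over its width near the top; comes free after 50 mm straight up. None if absent.
- board1: One of up to four equal framed circuit boards, 8 mm thick (x), 56 wide (y), 120 long (z), 0.14 kg, same front and back, brass connector at the lower end. Origin: middle of the lower edge; z runs up to the plain top edge. Starts upright in the rack, top 70 mm above its walls: grip it over its width near the top; comes free after 50 mm straight up. None if absent.
- board2: One of up to four equal framed circuit boards, 8 mm thick (x), 56 wide (y), 120 long (z), 0.14 kg, same front and back, brass connector at the lower end. Origin: middle of the lower edge; z runs up to the plain top edge. Starts upright in the rack, top 70 mm above its walls: grip it over its width near the top; comes free after 50 mm straight up. None if absent.
- board3: One of up to four equal framed circuit boards, 8 mm thick (x), 56 wide (y), 120 long (z), 0.14 kg, same front and back, brass connector at the lower end. Origin: middle of the lower edge; z runs up to the plain top edge. Starts upright in the rack, top 70 mm above its walls: grip it over its width near the top; comes free after 50 mm straight up. None if absent.
- rest0: One of four narrow rests, 84 mm pitch: slope 40 mm wide, 71 long, 30 deg from vertical, top towards the robot, face looking away from it and up; at its foot a ledge 18 deep. Origin: where a seated board's origin lies (on the ledge, 4 mm off the slope, 78 mm above the bench); z up the slope, x out of it, y along the row. A seated board's axes match, or x and y both reversed.
- rest1: One of four narrow rests, 84 mm pitch: slope 40 mm wide, 71 long, 30 deg from vertical, top towards the robot, face looking away from it and up; at its foot a ledge 18 deep. Origin: where a seated board's origin lies (on the ledge, 4 mm off the slope, 78 mm above the bench); z up the slope, x out of it, y along the row. A seated board's axes match, or x and y both reversed.
- rest2: One of four narrow rests, 84 mm pitch: slope 40 mm wide, 71 long, 30 deg from vertical, top towards the robot, face looking away from it and up; at its foot a ledge 18 deep. Origin: where a seated board's origin lies (on the ledge, 4 mm off the slope, 78 mm above the bench); z up the slope, x out of it, y along the row. A seated board's axes match, or x and y both reversed.
- rest3: One of four narrow rests, 84 mm pitch: slope 40 mm wide, 71 long, 30 deg from vertical, top towards the robot, face looking away from it and up; at its foot a ledge 18 deep. Origin: where a seated board's origin lies (on the ledge, 4 mm off the slope, 78 mm above the bench); z up the slope, x out of it, y along the row. A seated board's axes match, or x and y both reversed.
- carriage (a joint): Travel in m of the carriage that bears the four rests: 0 to 0.08; starts at 0 to 0.02; 0.08 is fully home against its stop. Grows towards the -y of the rests (the robot's right); about 2 N of friction, stays where it is left.
- carriage_handle (a point): Black upright grip on the left (+y) end of the carriage: 16 mm (rests' x, seen from above) x 28 mm (y), 45 to 100 mm above the bench; the point is on its axis, 85 mm above the bench. Grip it from above over its 16 mm and draw it along, or push it.
- lever (a joint): Turn of the locking lever about its upright pivot, rad: 0 to 1.57; starts at 0 to 0.3; 1.57 is locked, against its stop. At 0 the arm points along the +y of the rests (away from the carriage); it turns anticlockwise seen from above, to end pointing towards the robot behind the carriage's end. 0.06 N m of friction, stays where it is left.
- lever_knob (a point): Axis of the upright round black knob on the end of the steel lever arm: 20 mm across, top 96 mm above the bench; the point is 85 mm above the bench and 80 mm from the pivot; the arm lies underneath at 51 to 61 mm.
- lever_pivot (a point): Lever pivot axis, at the left end of the station's orange bed, at the height of the knob point (85 mm).
- meter: Bystander: black hand-held meter lying on the bench, 80 x 150 x 34 mm; origin under its centre. Leave alone.
- screwdriver: Bystander: screwdriver 180 mm long lying on the bench; leave alone.

How it is judged:
By the outcome, as a careful person would: the job done as asked, in the order asked, and still so for the second after the job is handed in, with the robot touching nothing.
Of board0, board1, board2, board3 only 3 to 4 are there at a start; the rules pass over those that are not, and their reading is None.
At some moment in a run one of rack may be knocked a few centimetres aside while the robot is not near it.
It also fails if it takes over 210 s, if anything falls off the work surface, if the arm or the gripper's body presses on something with over 40 N, if the wrist force passes 120 N, or if a joint passes its speed limit or range.

## Robot

A 6-joint arm with a two-finger parallel gripper is mounted at the origin on the work surface. World frame = base frame: x ahead of the robot, y to its left, z up, the work surface at z = 0. Lengths are in m, angles in rad, forces in N, time in s.
With the tool pointing down it reaches from about 0.35 to 0.975 m from the base axis. Payload 4.9 kg.
Tool frame: the origin (TCP) lies on the centre line of the jaws, within the pads' length; the fingertips stand 11 mm ahead of it and the grasp point (between the pads) lies 8 mm behind it (r.tip_reach is the distance from the TCP to the fingertips, in m); z points along the fingers, y is the line along which they close (so a half turn about z gives the same grasp; the last joint's range is limited). The gripper opens to 85 mm and grips with 20 to 120 N. Pads are 22 mm wide; open, the fingers measure 114 mm over their backs; the gripper's body (76 mm by 85 mm) begins 54 mm behind the grasp point. The pads swing forward as they close: fully open they stand 13 mm farther back than shut.
Start: joints at [0.986, 0.053, 1.613, -0, 1.476, -0.119], TCP at [0.281, 0.558, 0.205] pointing down, gripper open.
Joint ranges: [-3.01, 3.01], [-1.01, 2.22], [0.06, 2.58], [-1.02, 4.17], [0.09, 2.62], [-3.14, 3.14]. Speed limits (rad/s): [2.57, 2.57, 3.14, 3.14, 3.14, 3.14].

## Interface

Orientations are given as a unit quaternion [x, y, z, w].
In Python, from plant import r gives the robot as it stands.
- The arm moves only by the shell command python3 -m inch 'ROWS' [OPENING]. ROWS is JSON, a list that holds one entry, the list of rows, each a list of 4 numbers: the shift along the world's x, y, z in mm, then the turn about the world's z in degrees. In form: [[[tx, ty, tz, spin], ...]]. A call has exactly 10 rows; each row shifts and turns the commanded pose from where the row before left it; what a row does not reach is not made up. A row lasts 1/12 s, in which the tool goes at most 41.7 mm and 7.16 degrees, less where a joint would pass 70% of its speed; a pose out of reach is approached as far as the arm can. A call is refused whole if a number of a shift passes 41.7 or a number of a turn 7.16, either way. A call with a gripper value outside its range is refused whole. OPENING is the closure, from -1 (fully open) to 1 (shut), set as the call begins (- or left out, the last holds). The fingers move at their own pace and stop on an object; the grip force is fixed at half the most. Time passes only in rows, so rows that do not move let the fingers close, or fill a call up. It gives the time, the measured TCP pose, the force, the opening and the grip force at its end, in the units of the state.
- r.get_state(): the state, without advancing time (a new reading comes with each control period).
- r.capture(name): name is "scene" or "top"; returns (picture, depth): 420x560x3 uint8, red, green, blue; 420x560 float32, m along the optical axis (not along the pixel's ray), 0 where there is no reading.
- r.get_calibration(name): a dict with "intrinsics" (3x3 intrinsics, pixels), "k1" (the pictures are not rectified: a ray, as slopes to the right and down, at radius r is drawn at 1 + k1 r^2 times it, then the intrinsics apply), "eye" and "attitude" of the camera in the world. Camera axes: x right, y down, z forward; pixel columns grow to the right and rows downward; lengths in m; the calibration is good to about 2 mm. A picture is of the moment at which its call begins. get_calibration takes no time and is no camera call.
- r.job_done(): hands the job in; it is judged then, once.
The state is a dict: "time": time; "qpos": joint angles; "joint_velocities": joint speeds; "tau": joint torques, N m; "tcp_pos": TCP position; "orientation": TCP orientation; "force": force on the tool from outside, world axes, zero at the start; "moment": the same for the moment, N m; "opening": finger opening in m; "grasp_force": force on a finger pad.
Only numpy, scipy, OpenCV 4.12 (cv2) and the standard library are available. Lean on these libraries where they do the work, as an engineer would, in place of code of your own. Each camera call takes 0.05 s, during which the arm holds its last target. There are 200 camera calls.

## Working session

There is one attempt and no reset: what is moved stays moved. The work goes in short steps, Python scripts to look and compute and a shell command to move; the robot and the scene stay as the last step left them, time stands still between calls to the robot, and variables do not carry over. Pictures are saved under pics/ and viewed, at most 14 in all, crops included, and the job is handed in when it is done.

```bash
ls; mkdir -p pics; cat > h.py <<'E'
import numpy as np, cv2
from plant import r
from scipy.spatial.transform import Rotation as R
def att(a):
    a=np.array(a,float)
    return a if a.shape==(3,3) else R.from_quat(a).as_matrix()
def cap(n):
    p,d=r.capture(n); c=r.get_calibration(n); return p,d,c
def rays(c,uv):
    uv=np.atleast_2d(np.array(uv,float)); K=np.array(c['intrinsics'])
    xd=(uv-[K[0,2],K[1,2]])/[K[0,0],K[1,1]]
    x=xd.copy()
    for _ in range(20): x=xd/(1+c['k1']*(x**2).sum(1,keepdims=True))
    return x
def pts(c,uv,z):   # by depth along axis
    x=rays(c,uv); z=np.array(z).reshape(-1,1)
    return np.hstack([x*z,z])@att(c['attitude']).T+np.array(c['eye'])
def plane(c,uv,h):
    x=rays(c,uv); d=np.hstack([x,np.ones((len(x),1))])@att(c['attitude']).T
    e=np.array(c['eye']); return e+d*((h-e[2])/d[:,2:])
def cloud(d,c):
    v,u=np.nonzero(d>0); P=np.full(d.shape+(3,),np.nan); P[v,u]=pts(c,np.c_[u,v],d[v,u]); return P
E
python3 - <<'E'
from h import *
for n in("scene","top"):
    p,d,c=cap(n); cv2.imwrite(f"pics/{n}0.png",p[:,:,::-1]); print(c); np.savez(f"{n}0.npz",p=p,d=d)
print(r.get_state())
E
```

```text
pics
{'intrinsics': array([[390.21736076,   0.        , 276.78617846],
       [  0.        , 390.21736076, 201.7104986 ],
       [  0.        ,   0.        ,   1.        ]]), 'k1': -0.10467460790359004, 'eye': array([1.08065744, 0.21609742, 0.64202526]), 'attitude': array([ 0.48260777,  0.79343819, -0.31355677, -0.19805991])}
{'intrinsics': array([[511.44609903,   0.        , 283.66963492],
       [  0.        , 511.44609903, 207.29262207],
       [  0.        ,   0.        ,   1.        ]]), 'k1': -0.11755698993489806, 'eye': array([ 0.4154682 , -0.0547701 ,  1.22379135]), 'attitude': array([-0.69640117,  0.71336035, -0.04972882,  0.06057611])}
{'time': 0.1, 'qpos': array([ 9.86021736e-01,  5.32913788e-02,  1.61415962e+00, -1.82159155e-05,
        1.47600629e+00, -1.18994075e-01]), 'joint_velocities': array([-0.00048217, -0.0013763 , -0.0019772 , -0.00139524, -0.00094305,
       -0.00105786]), 'tau': array([ 5.80324395e-04, -3.94903064e+01, -3.71361423e+01, -1.23766440e-04,
        3.95740033e-03,  9.43519098e-06]), 'tcp_pos': array([0.28035886, 0.55790132, 0.20358392]), 'orientation': array([ 2.30789767e-01,  9.73003193e-01, -8.78314193e-04, -3.12828503e-04]), 'force': array([-0.00870216, -0.38573039,  0.21105706]), 'moment': array([-0.03121823,  0.0403184 ,  0.0396778 ]), 'grasp_force': 0.0, 'opening': 0.08538543384889961}
```

View pics/top0.png

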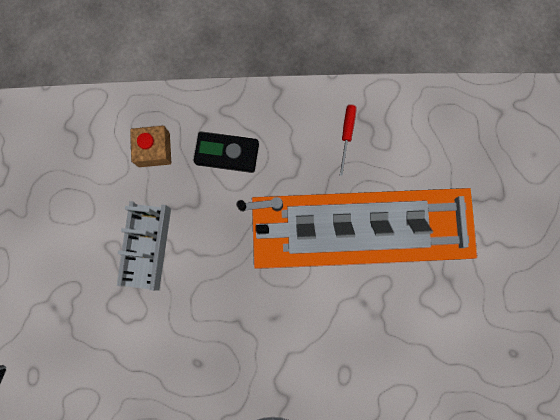

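View pics/scene0.png

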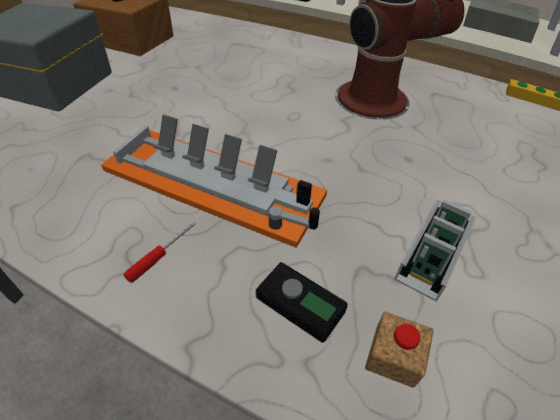

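The top view has the rack at (145,247), the station at (365,228) with its handle at (262,229), and the lever knob at (241,205) with its pivot at (278,204). There's also a cork block with a red button at (150,145), which I'll leave alone. I'll zoom in on the rack and station.

```bash
python3 - <<'E'
from h import *
p=np.load("top0.npz")["p"];q=np.load("scene0.npz")["p"]
a=cv2.resize(p[190:305,100:185],None,fx=4.5,fy=4.5,interpolation=cv2.INTER_CUBIC)
b=cv2.resize(q[190:305,385:485],None,fx=4,fy=4.5,interpolation=cv2.INTER_CUBIC)
cv2.imwrite("pics/c1.png",np.hstack([a,b])[:,:,::-1])
d=np.load("top0.npz")["d"];P=cloud(d,r.get_calibration("top"))
m=np.isfinite(P[...,0])
print("bench z",np.nanmedian(P[350:400,100:500,2]))
S=P[190:305,105:185]
print(np.round(1000*S[::8,::6,2]).tolist())
E
```

```text
bench z 1.3017582173757702e-05
[[1.0, -2.0, -5.0, -1.0, -3.0, 1.0, -3.0, 1.0, -0.0, -2.0, -1.0, -0.0, 0.0, 2.0], [1.0, -2.0, 1.0, -4.0, 6.0, -2.0, 1.0, 1.0, -3.0, 4.0, -4.0, 1.0, -1.0, -5.0], [-1.0, 0.0, -0.0, -1.0, 127.0, 22.0, 2.0, 7.0, 7.0, 3.0, 55.0, -4.0, -0.0, -2.0], [-1.0, 5.0, 2.0, 1.0, 54.0, 43.0, 40.0, 53.0, 87.0, 39.0, 43.0, -2.0, -0.0, -2.0], [0.0, -2.0, 3.0, 2.0, 54.0, 6.0, 6.0, 8.0, 4.0, 57.0, 39.0, -3.0, -1.0, 3.0], [2.0, -5.0, 2.0, 125.0, nan, 124.0, 5.0, 1.0, 6.0, 54.0, 19.0, -0.0, -0.0, 0.0], [-3.0, -1.0, 1.0, 52.0, 23.0, 32.0, 5.0, 3.0, 50.0, 54.0, 14.0, 1.0, -1.0, 2.0], [-0.0, 1.0, -1.0, 57.0, 15.0, 4.0, 4.0, 4.0, 6.0, 54.0, 1.0, -0.0, -1.0, -0.0], [2.0, -2.0, 1.0, 125.0, 128.0, 125.0, 126.0, 86.0, 48.0, 46.0, -1.0, 0.0, 2.0, 3.0], [-1.0, -0.0, 1.0, 56.0, 2.0, 11.0, 7.0, 6.0, 54.0, 40.0, 0.0, 3.0, 1.0, 1.0], [1.0, -2.0, -0.0, 35.0, 4.0, 7.0, 9.0, 2.0, nan, 25.0, -0.0, 1.0, 1.0, 2.0], [-4.0, 1.0, -0.0, 50.0, 8.0, 3.0, 3.0, 7.0, 55.0, 13.0, 1.0, -4.0, 1.0, -3.0], [-0.0, 1.0, 2.0, 23.0, 3.0, 8.0, 5.0, 6.0, 52.0, -0.0, 1.0, 3.0, -2.0, 2.0], [-2.0, 2.0, -2.0, -2.0, 1.0, 1.0, -3.0, 3.0, 4.0, -1.0, 0.0, 0.0, 1.0, 4.0], [-1.0, -4.0, 0.0, 2.0, -2.0, 1.0, -2.0, 1.0, 2.0, 1.0, -1.0, 3.0, -2.0, -3.0]]
```

View pics/c1.png

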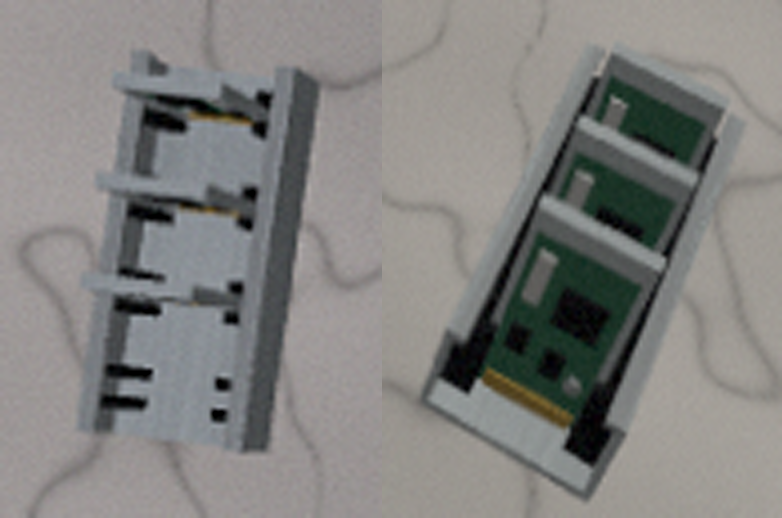

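The crops show three boards with grey top edges. The slot nearest the robot is empty. Next I'll measure everything.

```bash
cat > meas.py <<'E'
from h import *
from scipy.ndimage import label
def clusters(m,n=8):
    L,k=label(m,np.ones((3,3))); return [np.argwhere(L==i)[:,::-1] for i in range(1,k+1) if (L==i).sum()>=n]
def dirn(X):
    X=X-X.mean(0); return np.linalg.svd(X,full_matrices=False)[2][0]
def boards(roi,which="top",p=None,d=None,c=None):
    P=cloud(d,c); z=P[...,2]; m=(z>.115)&(z<.135)&roi(P)
    for uv in clusters(m,20):
        W=plane(c,uv,.125); t=dirn(W[:,:2]); s=(W[:,:2]-W[:,:2].mean(0))@t
        lo,hi=np.percentile(s,[1,99]); cc=W[:,:2].mean(0)+t*(lo+hi)/2
        print(which,"board n",len(uv),"z",np.round(np.median(P[uv[:,1],uv[:,0],2])*1e3),"c",np.round(cc*1e3,1),"len",round((hi-lo)*1e3,1),"ang",round(np.degrees(np.arctan2(t[1],t[0]))%180,1))
E
python3 - <<'E'
from meas import *
D={}
for n in("top","scene"):
    f=np.load(n+"0.npz");c=r.get_calibration(n);D[n]=(f["p"],f["d"],c)
    P=cloud(f["d"],c)
    boards(lambda P:(P[...,1]>.12)&(P[...,1]<.5)&(P[...,0]<.7)&(P[...,0]>.25),n,f["p"],f["d"],c)
    # rack walls
    z=P[...,2]
    m=(abs(z-.055)<.008)&(P[...,1]>.2)&(P[...,1]<.4)&(P[...,0]<.6)&(P[...,0]>.25)
    for uv in clusters(m,40):
        W=plane(c,uv,.055)[:,:2];(cx,cy),wh,a=cv2.minAreaRect((W*1e3).astype(np.float32));print(n,"wall",len(uv),cx,cy,wh,a)
    # orange
    hsv=cv2.cvtColor(f["p"],cv2.COLOR_RGB2HSV); m=(hsv[...,0]>5)&(hsv[...,0]<20)&(hsv[...,1]>200)&(P[...,1]<.2)
    q=P[m]; print(n,"orange z",np.nanmedian(q[:,2]));v,u=np.nonzero(m);W=plane(c,np.c_[u,v],np.nanmedian(q[:,2]))[:,:2]
    print(n,cv2.minAreaRect((W*1e3).astype(np.float32)))
    m=(z>.09)&(z<.15)&(P[...,1]<.13)&(P[...,1]>-.4)&(P[...,0]>.3)&(P[...,0]<.6)
    for uv in clusters(m,15):
        q=P[uv[:,1],uv[:,0]]*1e3;print(n,"hi",len(uv),np.round(np.median(q,0)),np.round(np.percentile(q,2,0)),np.round(np.percentile(q,98,0)),uv.mean(0).round())
E
```

```text
top board n 106 z 125.0 c [593.6 283.9] len 55.4 ang 81.7
top board n 99 z 124.0 c [544.1 290.9] len 57.4 ang 81.5
top board n 105 z 125.0 c [496.  296.8] len 60.4 ang 82.7
top wall 499 507.69854736328125 260.8662414550781 (23.049097061157227, 184.3079376220703) 82.7379150390625
top wall 95 577.7732543945312 320.0205993652344 (22.715559005737305, 38.788787841796875) 81.66976928710938
top wall 112 527.9769287109375 326.6998291015625 (24.100811004638672, 42.45181655883789) 81.48734283447266
top wall 179 460.8661193847656 336.4026184082031 (21.994338989257812, 72.3283462524414) 83.96646118164062
top orange z 0.019950789593685014
top ((552.4117431640625, -228.20223999023438), (169.27035522460938, 527.5060424804688), 0.9513923525810242)
top hi 19 [597.  58.  95.] [594.  50.  93.] [599.  65.  98.] [240. 207.]
top hi 251 [ 537. -336.  119.] [ 522. -357.   92.] [ 553. -317.  140.] [420. 228.]
top hi 246 [ 536. -254.  121.] [ 521. -275.   91.] [ 553. -235.  139.] [383. 229.]
top hi 247 [ 534. -170.  120.] [ 520. -189.   92.] [ 551. -150.  139.] [344. 231.]
top hi 90 [548.  12. 100.] [541.  -2
[... 440 characters left out ...]
25720214844 (15.626057624816895, 176.06739807128906) 81.54829406738281
scene orange z 0.019317026495043077
scene ((-136.76312255859375, -486.4248046875), (1857.4273681640625, 1302.892822265625), 0.27946335077285767)
scene hi 365 [ 539. -335.  116.] [ 524. -356.   92.] [ 553. -317.  137.] [168. 127.]
scene hi 416 [ 538. -251.  114.] [ 524. -272.   91.] [ 551. -232.  136.] [198. 138.]
scene hi 432 [ 536. -167.  114.] [ 522. -187.   91.] [ 550. -150.  137.] [230. 148.]
scene hi 499 [535. -85. 115.] [ 520. -105.   91.] [549. -66. 137.] [265. 159.]
scene hi 117 [552.  13.  98.] [541.  -0.  90.] [557.  26. 101.] [304. 185.]
scene hi 18 [598.  58.  95.] [594.  51.  94.] [600.  66.  98.] [315. 208.]
```

```bash
python3 -m inch '[[[21.8,-26,0,1.87],[21.8,-26,0,1.87],[21.8,-26,0,1.87],[21.8,-26,0,1.87],[21.8,-26,0,1.87],[21.8,-26,0,1.87],[21.8,-26,0,1.87],[21.8,-26,0,1.87],[21.8,-26,0,1.87],[21.8,-26,0,1.87]]]' -1; python3 -c "
from h import *
p,d,c=cap('scene');cv2.imwrite('pics/s1.png',p[:,:,::-1]);s=r.get_state();print(s['tcp_pos'],R.from_quat(s['orientation']).as_matrix().round(3))"
```

```text
time: 0.93
tcp_pos: [0.4992, 0.2968, 0.2042]
orientation: [0.069, 0.998, -0.0, -0.0]
force: [0.1, -0.0, 0.1]
opening: 0.0854
grasp_force: 0.0
[0.5028108  0.29246869 0.20417518] [[-0.99   0.141  0.002]
 [ 0.141  0.99  -0.004]
 [-0.003 -0.004 -1.   ]]
```

View pics/s1.png

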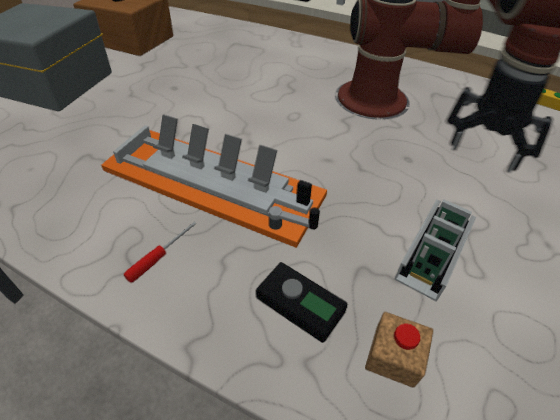

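The picture shows the gripper near (510,110), but the rack is at (435,250). I'll project the TCP to check this.

```bash
python3 -c "
from meas import *
s=r.get_state();print(s['time'],s['tcp_pos'])
c=r.get_calibration('scene')
def proj(X):
    x=att(c['attitude']).T@(np.array(X)-c['eye']);a=x[:2]/x[2];a=a*(1+c['k1']*(a@a));return a*c['intrinsics'][0,0]+np.array(c['intrinsics'])[:2,2]
print(proj(s['tcp_pos']),proj([.28,.558,.204]),proj([.498,.298,.125]))
p,d,c=cap('scene');print(r.get_state()['tcp_pos'])
p,d,c=cap('scene');cv2.imwrite('pics/s2.png',p[:,:,::-1])
boards(lambda P:(P[...,1]>.12)&(P[...,1]<.5)&(P[...,0]<.7)&(P[...,0]>.25),'scene',p,d,c)
"
```

```text
0.9833 [0.5028108  0.29246869 0.20417518]
[467.22967288 176.36238645] [608.85101352 153.39096419] [455.48125833 207.02868604]
[0.50089866 0.29488606 0.2040689 ]
scene board n 216 z 123.0 c [500.1 298.8] len 54.9 ang 82.0
scene board n 223 z 123.0 c [549.8 291.5] len 54.2 ang 81.8
scene board n 253 z 124.0 c [598.5 285.7] len 55.1 ang 83.8
```

View pics/s2.png

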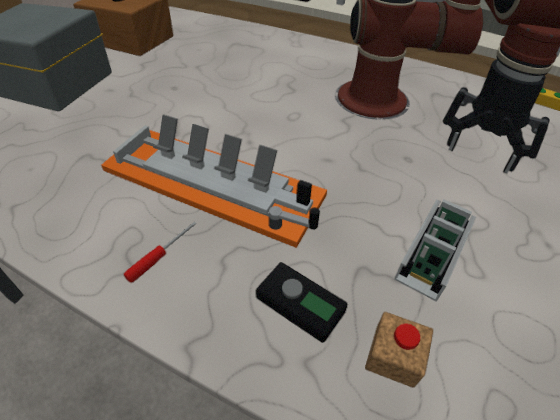

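```bash
python3 -c "
from meas import *
for n in('scene','top'):
    p,d,c=cap(n);P=cloud(d,c);z=P[...,2]
    m=(z>.15)&(z<.26)&(P[...,0]>.3)&(P[...,1]>.1)&(p.max(2)<110)
    for lo in(.16,.18,.19,.2,.21,.22,.24):
        q=P[m&(z>lo)&(z<lo+.01)]*1e3
        if len(q)>3: print(n,lo,len(q),np.round(np.percentile(q,[2,98],0)).tolist())
print(r.get_state()['tcp_pos'])
"
```

```text
scene 0.24 19 [[499.0, 248.0, 244.0], [517.0, 344.0, 250.0]]
[0.49822654 0.29851355 0.20418418]
```

```bash
python3 -c "
from meas import *
p,d,c=cap('scene');P=cloud(d,c);z=P[...,2]
for (u0,u1,v0,v1) in((445,475,110,155),(500,525,140,175)):
    for v in range(v0,v1,4):
        w=[(u,*np.round(P[v,u]*1e3).tolist()) for u in range(u0,u1) if p[v,u].max()<75]
        print(v,w[len(w)//2] if w else None,len(w))
print(r.get_state()['tcp_pos'])
"
```

```text
110 (455, 500.0, 234.0, 317.0) 9
114 (455, 503.0, 236.0, 312.0) 13
118 (462, -31.0, 278.0, 0.0) 26
122 (460, 494.0, 248.0, 295.0) 29
126 (464, 505.0, 255.0, 297.0) 22
130 (459, 503.0, 251.0, 286.0) 10
134 (457, 503.0, 250.0, 278.0) 8
138 (455, 497.0, 250.0, 266.0) 8
142 (454, 503.0, 250.0, 262.0) 8
146 (455, 502.0, 254.0, 255.0) 3
150 (454, 502.0, 255.0, 247.0) 1
154 None 0
140 (518, 521.0, 334.0, 311.0) 14
144 (519, 515.0, 339.0, 301.0) 12
148 (520, 517.0, 343.0, 296.0) 9
152 (520, 517.0, 346.0, 290.0) 10
156 (520, 513.0, 350.0, 280.0) 9
160 (517, 512.0, 349.0, 271.0) 9
164 (515, 513.0, 349.0, 264.0) 9
168 (513, 514.0, 349.0, 256.0) 8
172 (508, 513.0, 345.0, 246.0) 1
[0.49799554 0.29898624 0.20432743]
```

```bash
python3 -c "
from meas import *
print(r.tip_reach,[a for a in dir(r) if a[0]!='_'])
p,d,c=cap('scene')
cv2.imwrite('pics/c2.png',cv2.resize(p[80:230,400:560],None,fx=4,fy=4,interpolation=cv2.INTER_CUBIC)[:,:,::-1])
"
```

```text
0.011 ['MotionError', 'capture', 'get_calibration', 'get_state', 'job_done', 'tip_reach']
```

View pics/c2.png

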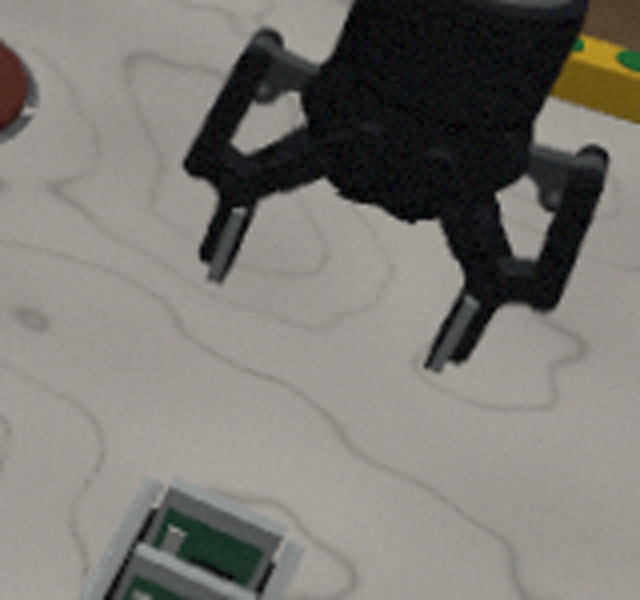

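The tips measure z≈0.245, but the state implies about 0.206. I'll go down to where the state says the grasp height is and check again there.

```bash
cat > tips.py <<'E'
from meas import *
import sys
p,d,c=cap('scene');P=cloud(d,c);s=r.get_state();t=s['tcp_pos']
m=(p.max(2)<75)&(np.hypot(P[...,0]-t[0],P[...,1]-t[1])<.09)&(P[...,2]>.06)&(abs((P[...,:2]-t[:2])@att(s['orientation'])[:2,0])<.03)
for uv in clusters(m,10): q=P[uv[:,1],uv[:,0]]; print("dark cluster",len(uv),np.round(1e3*q[np.argsort(q[:,2])[:6]]).tolist()[::3])
print(t,s['force'],s['opening'])
cv2.imwrite('pics/'+sys.argv[1],cv2.resize(p[60:280,340:560],None,fx=2.5,fy=2.5)[:,:,::-1])
E
python3 -m inch '[[[0,0,-12,0],[0,0,-12,0],[0,0,-12,0],[0,0,-12,0],[0,0,-12,0],[0,0,-12,0],[0,0,-12,0],[0,0,-10,0],[0,0,-8,0],[0,0,0,0]]]'; python3 tips.py c3.png
```

```text
time: 2.12
tcp_pos: [0.4974, 0.2978, 0.1001]
orientation: [0.07, 0.998, -0.001, -0.002]
force: [0.1, 0.5, -0.1]
opening: 0.0852
grasp_force: 0.0
dark cluster 980 [[520.0, 250.0, 364.0], [513.0, 245.0, 366.0]]
dark cluster 18 [[476.0, 237.0, 461.0], [473.0, 240.0, 462.0]]
dark cluster 12 [[489.0, 292.0, 443.0], [496.0, 283.0, 444.0]]
dark cluster 21 [[478.0, 336.0, 443.0], [474.0, 332.0, 444.0]]
dark cluster 1591 [[490.0, 340.0, 365.0], [493.0, 342.0, 366.0]]
dark cluster 11 [[472.0, 324.0, 443.0], [483.0, 315.0, 444.0]]
dark cluster 231 [[521.0, 276.0, 322.0], [510.0, 267.0, 323.0]]
dark cluster 328 [[528.0, 315.0, 322.0], [530.0, 313.0, 323.0]]
dark cluster 3008 [[496.0, 343.0, 140.0], [514.0, 341.0, 144.0]]
dark cluster 253 [[491.0, 277.0, 82.0], [498.0, 317.0, 84.0]]
[0.49809685 0.29808042 0.101431  ] [-0.30119601  0.57568907 -0.4531562 ] 0.0852292196521875
```

View pics/c3.png

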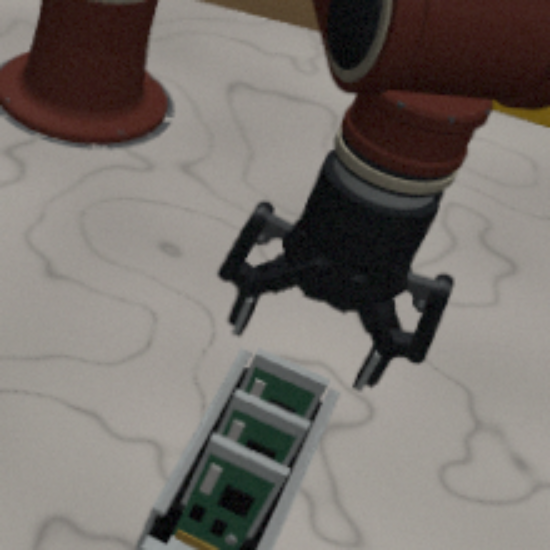

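The camera puts the tips at about 140 mm, just above the board top. So the real tool stands about 38 mm higher than the state reports, and I'll use relative heights. I'll lower 42 mm more and close.

```bash
python3 -m inch '[[[0,0,-6,0],[0,0,-6,0],[0,0,-6,0],[0,0,-6,0],[0,0,-6,0],[0,0,-6,0],[0,0,-6,0],[0,0,0,0],[0,0,0,0],[0,0,0,0]]]'; python3 tips.py c4.png
```

```text
time: 3.0
tcp_pos: [0.4989, 0.2985, 0.0609]
orientation: [0.07, 0.998, 0.0, 0.0]
force: [-0.7, 0.7, 0.0]
opening: 0.0856
grasp_force: 0.0
dark cluster 923 [[518.0, 247.0, 326.0], [520.0, 249.0, 328.0]]
dark cluster 14 [[472.0, 236.0, 428.0], [466.0, 237.0, 429.0]]
dark cluster 2329 [[519.0, 327.0, 284.0], [529.0, 315.0, 284.0]]
dark cluster 217 [[525.0, 280.0, 283.0], [506.0, 266.0, 284.0]]
dark cluster 2662 [[503.0, 254.0, 105.0], [511.0, 351.0, 107.0]]
dark cluster 248 [[493.0, 291.0, 82.0], [498.0, 319.0, 84.0]]
[0.49901384 0.29855244 0.06112901] [0.03848163 0.12117432 1.03377349] 0.08538857574429153
```

View pics/c4.png

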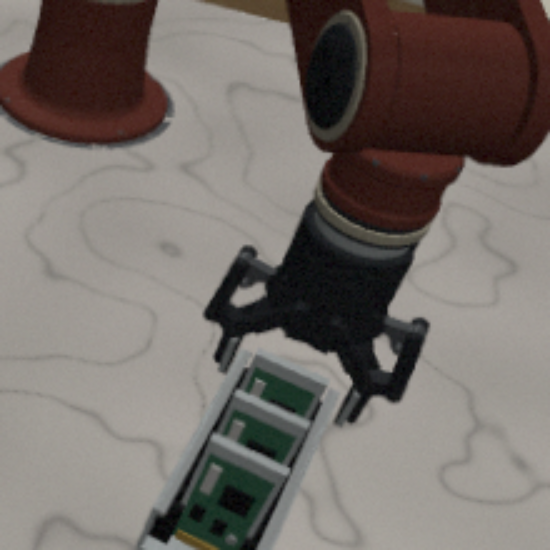

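Tips are at about 100 mm and straddle the rear board. Now I'll close and check the grip.

```bash
python3 -m inch '[[[0,0,0,0],[0,0,0,0],[0,0,0,0],[0,0,0,0],[0,0,0,0],[0,0,0,0],[0,0,0,0],[0,0,0,0],[0,0,0,0],[0,0,0,0]]]' 1;  python3 -m inch '[[[0,0,4,0],[0,0,4,0],[0,0,6,0],[0,0,6,0],[0,0,6,0],[0,0,6,0],[0,0,6,0],[0,0,6,0],[0,0,6,0],[0,0,0,0]]]'; python3 tips.py c5.png
```

```text
time: 3.88
tcp_pos: [0.4992, 0.2985, 0.0614]
orientation: [0.07, 0.998, 0.0, 0.001]
force: [-0.1, -1.5, 4.7]
opening: 0.0552
grasp_force: 63.6
time: 4.72
tcp_pos: [0.4997, 0.2989, 0.1127]
orientation: [0.07, 0.998, 0.001, 0.001]
force: [-0.2, -1.5, -1.8]
opening: 0.0554
grasp_force: 63.5
dark cluster 1010 [[521.0, 249.0, 377.0], [521.0, 249.0, 379.0]]
dark cluster 26 [[496.0, 252.0, 466.0], [492.0, 253.0, 467.0]]
dark cluster 1443 [[493.0, 342.0, 379.0], [509.0, 308.0, 381.0]]
dark cluster 10 [[515.0, 294.0, 381.0], [515.0, 298.0, 382.0]]
dark cluster 257 [[526.0, 281.0, 336.0], [525.0, 279.0, 336.0]]
dark cluster 360 [[531.0, 310.0, 335.0], [530.0, 314.0, 336.0]]
dark cluster 3873 [[493.0, 281.0, 83.0], [493.0, 294.0, 84.0]]
[0.49932102 0.29870389 0.11191637] [ 0.56302662  0.45868759 -0.71148556] 0.05485424958691886
```

View pics/c5.png

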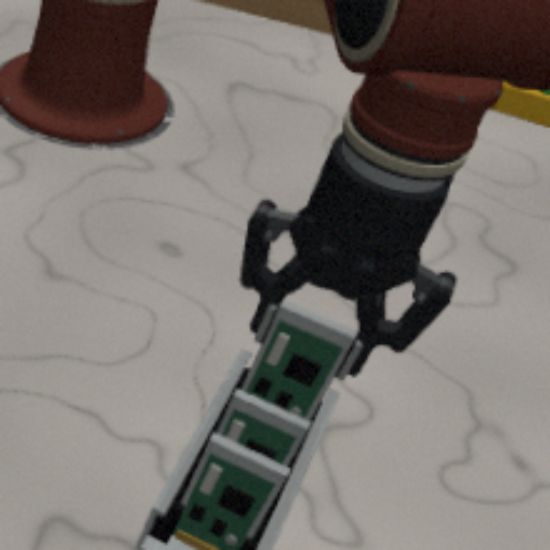

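The grip holds the board (opening 55 mm, 63 N). The board's bottom is at state z minus 56 mm. Next I'll lift it and carry it to the farthest rest.

```bash
python3 -m inch '[[[0,0,8,0],[0,0,12,0],[0,0,12,0],[0,0,12,0],[0,0,12,0],[0,0,12,0],[0,0,12,0],[0,0,12,0],[0,0,10,0],[0,0,7,0]]]' >/dev/null
python3 -m inch '[[[2,-10,0,0],[2,-15,0,0],[2,-20,0,0],[2,-25,0,0],[2,-25,0,1],[2,-25,0,1],[2,-25,0,1],[2,-25,0,1],[2,-25,0,1],[2,-25,0,0]]]' >/dev/null
python3 -m inch '[[[3,-25,0,1],[3,-25,0,1],[3,-25,0,1],[3,-25,0,1],[3,-25,0,0],[3,-25,0,0],[3,-25,0,0],[3,-25,0,0],[3,-25,0,0],[3,-25,0,0]]]' 
python3 -m inch '[[[3,-25,0,0],[3,-25,0,0],[3,-25,0,0],[3,-25,0,0],[3,-20,0,0],[3,-18,0,0],[0,-15,0,0],[0,-10,0,0],[0,-2,0,0],[0,0,0,0]]]' 
python3 -c "
from h import *
p,d,c=cap('scene');cv2.imwrite('pics/s6.png',p[:,:,::-1])
s=r.get_state();print(s['tcp_pos'],s['force'],s['moment'],s['opening'])
P=cloud(d,c);t=s['tcp_pos'];m=(abs(P[...,0]-t[0])<.05)&(abs(P[...,1]-t[1])<.04)&(P[...,2]>.14)&(P[...,2]<.32)&(p[...,1].astype(int)>p[...,0]+15)
q=P[m]*1e3;print('green',len(q),np.round(np.percentile(q,[2,50,98],0)))"
```

```text
time: 7.27
tcp_pos: [0.5478, -0.1733, 0.2187]
orientation: [-0.009, 1.0, 0.0, -0.001]
force: [-0.1, -0.4, -1.3]
opening: 0.0551
grasp_force: 63.6
time: 8.1
tcp_pos: [0.5662, -0.3369, 0.2193]
orientation: [-0.008, 1.0, 0.0, -0.0]
force: [-0.4, 0.6, -0.5]
opening: 0.0549
grasp_force: 63.7
[ 0.56644642 -0.33622837  0.2194499 ] [-0.81615191  0.7740098  -1.18836294] [-0.02972586 -0.0184846   0.01894856] 0.05477663488126381
green 344 [[ 560. -359.  177.]
 [ 562. -339.  215.]
 [ 564. -316.  266.]]
```

View pics/s6.png

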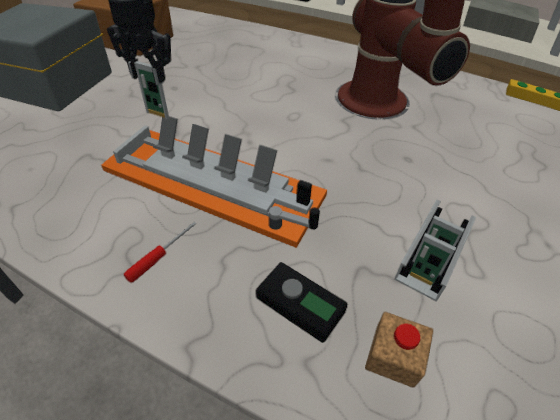

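The board hangs free above rest 3 (the one at px (168,130)). Its face reads x≈562, but I expected 570, so I'll check that before lowering.

```bash
cat > held.py <<'E'
from meas import *
s=r.get_state();t=s['tcp_pos']
for n in('scene','top'):
    p,d,c=cap(n);P=cloud(d,c)
    near=(abs(P[...,0]-t[0])<.08)&(abs(P[...,1]-t[1])<.04)
    m=near&(P[...,2]>t[2]-.05)&(P[...,2]<t[2]+.07)&(p[...,1].astype(int)>p[...,0]+10)
    q=P[m]*1e3
    if len(q)>20: print(n,'green x at TCPz-20',np.round(np.polyfit(q[:,2]-t[2]*1e3+20,q[:,0],1),3),'y',np.round(np.percentile(q[:,1],[1,99])),'z',np.round(np.percentile(q[:,2],[1,99])),len(q))
    m=near&(p[...,0]>130)&(p[...,0].astype(int)>p[...,2]+60)&(P[...,2]>.06)
    q=P[m]*1e3
    if len(q)>5: print(n,'brass',np.round(np.percentile(q,[5,50,95],0)).tolist(),len(q))
print(np.round(1e3*t,1),s['force'].round(1),s['moment'].round(2),s['opening'])
E
python3 held.py
```

```text
scene green x at TCPz-20 [6.00000e-03 5.62492e+02] y [-360. -310.] z [176. 268.] 408
top brass [[530.0, -364.0, 173.0], [535.0, -347.0, 377.0], [561.0, -317.0, 405.0]] 14
[ 566.4 -336.2  219.4] [-0.8  0.8 -1.2] [-0.03 -0.02  0.02] 0.05477663488126381
```

The board is vertical with its face at 562, so its centre is about 559, off-centre in the pads. The camera measured the slope too, so I'll work relative to that: +6 mm in x, then descend to about 5 mm above contact.

```bash
python3 -m inch '[[[3,0,0,0],[3,0,-5,0],[0,0,-10,0],[0,0,-10,0],[0,0,-12,0],[0,0,-12,0],[0,0,-12,0],[0,0,-8,0],[0,0,-4,0],[0,0,0,0]]]'; python3 held.py; python3 -c "
from h import *
p,d,c=cap('scene');cv2.imwrite('pics/c7.png',cv2.resize(p[60:210,90:240],None,fx=4,fy=4,interpolation=cv2.INTER_CUBIC)[:,:,::-1])"
```

```text
time: 9.08
tcp_pos: [0.5719, -0.3361, 0.1447]
orientation: [-0.009, 1.0, 0.001, -0.001]
force: [0.3, -0.3, -1.0]
opening: 0.0547
grasp_force: 63.6
scene green x at TCPz-20 [1.70000e-02 5.67673e+02] y [-360. -310.] z [ 99. 193.] 335
top brass [[527.0, -356.0, 217.0], [536.0, -344.0, 313.0], [552.0, -322.0, 443.0]] 11
[ 571.9 -336.1  144.7] [ 0.3 -0.3 -1. ] [-0.01  0.01  0.01] 0.05467888840600955
```

View pics/c7.png

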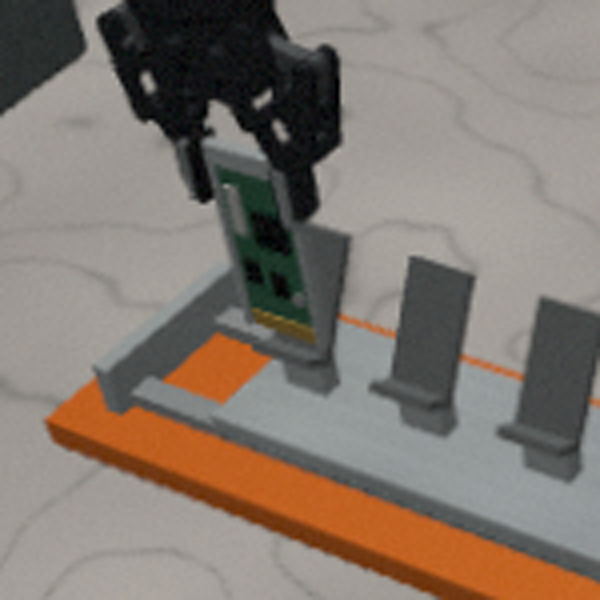

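The board's brass edge sits between the slope and the ledge lip, as it should. I'll lower to contact in small steps.

```bash
python3 -m inch '[[[0,0,-1,0],[0,0,-1,0],[0,0,-1,0],[0,0,-1,0],[0,0,-1,0],[0,0,-1,0],[0,0,0,0],[0,0,0,0],[0,0,0,0],[0,0,0,0]]]';python3 -m inch '[[[0,0,-0.5,0],[0,0,-0.5,0],[0,0,-0.5,0],[0,0,-0.5,0],[0,0,0,0],[0,0,0,0],[0,0,0,0],[0,0,0,0],[0,0,0,0],[0,0,0,0]]]'
```

```text
time: 10.07
tcp_pos: [0.5727, -0.3366, 0.1408]
orientation: [-0.009, 1.0, -0.0, 0.0]
force: [-0.6, -0.8, -1.9]
opening: 0.0552
grasp_force: 63.6
time: 10.9
tcp_pos: [0.5727, -0.3366, 0.1387]
orientation: [-0.009, 1.0, -0.0, 0.0]
force: [0.4, -0.1, -0.5]
opening: 0.0549
grasp_force: 63.6
```

```bash
python3 -m inch '[[[0,0,-0.5,0],[0,0,-0.5,0],[0,0,-0.5,0],[0,0,-0.5,0],[0,0,0,0],[0,0,0,0],[0,0,0,0],[0,0,0,0],[0,0,0,0],[0,0,0,0]]]' |grep -E "pos|force: \["; python3 -m inch '[[[0,0,-0.5,0],[0,0,-0.5,0],[0,0,-0.5,0],[0,0,0,0],[0,0,0,0],[0,0,0,0],[0,0,0,0],[0,0,0,0],[0,0,0,0],[0,0,0,0]]]'|grep -E "pos|force: \["
```

```text
tcp_pos: [0.573, -0.3367, 0.1377]
force: [-1.1, 1.6, 5.8]
tcp_pos: [0.5733, -0.3371, 0.1376]
force: [-2.5, 1.9, 10.4]
```

Contact came at bottom ≈ 82 mm as predicted. Now I'll slide the edge into the V, then swing the top back in an arc.

```bash
python3 -m inch '[[[-1,0,-0.4,0],[-1,0,-0.4,0],[-1,0,-0.4,0],[-1,0,-0.4,0],[0,0,0,0],[0,0,0,0],[0,0,0,0],[0,0,0,0],[0,0,0,0],[0,0,0,0]]]' |grep -E "pos|force: \["; python3 -m inch '[[[-2.65,0,0,0],[-2.65,0,-0.1,0],[-2.65,0,-0.2,0],[-2.65,0,-0.2,0],[-2.65,0,-0.3,0],[-2.65,0,-0.4,0],[0,0,0,0],[0,0,0,0],[0,0,0,0],[0,0,0,0]]]'|grep -E "pos|force"; python3 held.py
```

```text
tcp_pos: [0.5698, -0.3379, 0.1359]
force: [-0.5, -0.5, 7.5]
tcp_pos: [0.5556, -0.338, 0.1347]
force: [5.7, -1.0, 5.2]
grasp_force: 64.0
scene green x at TCPz-20 [-1.11000e-01  5.60257e+02] y [-361. -314.] z [ 91. 186.] 412
top brass [[498.0, -348.0, 267.0], [517.0, -338.0, 312.0], [527.0, -320.0, 432.0]] 18
[ 555.6 -338.   134.7] [ 5.7 -1.   5.2] [-0.27 -1.28  0.02] 0.05511876691598148
```

The board is pivoting in the grip (about 6° now) with modest forces, so I'll continue the arc.

```bash
python3 -m inch '[[[-2.6,0.1,-0.4,0],[-2.6,0.1,-0.4,0],[-2.6,0.1,-0.5,0],[-2.6,0.1,-0.5,0],[-2.6,0.1,-0.6,0],[-2.6,0.1,-0.7,0],[-2.6,0.1,-0.8,0],[-2.6,0.1,-0.9,0],[0,0.2,0,0],[0,0,0,0]]]' |grep -E "pos|force: \[";python3 held.py
```

```text
tcp_pos: [0.5336, -0.3371, 0.1294]
force: [3.2, -1.1, 5.3]
scene green x at TCPz-20 [-3.31000e-01  5.54653e+02] y [-360. -311.] z [ 89. 180.] 499
top brass [[455.0, -354.0, 407.0], [461.0, -329.0, 409.0], [474.0, -324.0, 466.0]] 6
[ 533.6 -337.1  129.4] [ 3.2 -1.1  5.3] [-0.42 -0.98 -0.04] 0.05481478091400338
```

```bash
python3 -m inch '[[[-2.5,0,-0.9,0],[-2.5,0,-1,0],[-2.5,0,-1.1,0],[-2.5,0,-1.1,0],[-2.5,0,-1.2,0],[-2.5,0,-1.2,0],[-2.5,0,-1.3,0],[-1.5,0,-0.9,0],[0,0,0,0],[0,0,0,0]]]' |grep -E "pos|force: \[";python3 held.py
```

```text
tcp_pos: [0.5146, -0.3368, 0.1205]
force: [3.1, -1.6, 5.2]
scene green x at TCPz-20 [ -0.57  552.817] y [-360. -310.] z [ 88. 170.] 543
top green x at TCPz-20 [ -0.557 553.741] y [-343. -313.] z [ 88. 136.] 65
[ 514.6 -336.8  120.5] [ 3.1 -1.6  5.2] [-0.3  -1.   -0.09] 0.05527128127233218
```

```bash
python3 -m inch '[[[-0.5,0,-0.4,0],[-0.5,0,-0.4,0],[-0.5,0,-0.3,0],[0,0,0,0],[0,0,0,0],[0,0,0,0],[0,0,0,0],[0,0,0,0],[0,0,0,0],[0,0,0,0]]]' |grep -E "pos|force: \[";python3 held.py|grep green
```

```text
tcp_pos: [0.5146, -0.3369, 0.1205]
force: [5.8, -0.3, 6.4]
scene green x at TCPz-20 [ -0.573 552.937] y [-359. -311.] z [ 89. 171.] 543
top green x at TCPz-20 [ -0.559 553.891] y [-345. -313.] z [ 87. 131.] 68
```

The tilt is 30° and it now resists, so it's seated flat. I'll open partway (about 66 mm) and look.

```bash
python3 -m inch '[[[0.7,0,0.5,0],[0,0,0,0],[0,0,0,0],[0,0,0,0],[0,0,0,0],[0,0,0,0],[0,0,0,0],[0,0,0,0],[0,0,0,0],[0,0,0,0]]]' -0.55|grep -vE "orien";python3 held.py
python3 -m inch '[[[0,0,3,0],[0,0,5,0],[0,0,8,0],[0,0,10,0],[0,0,15,0],[0,0,15,0],[0,0,15,0],[0,0,15,0],[0,0,12,0],[0,0,0,0]]]' |grep -vE "orien"; python3 - <<'E'
from meas import *
p,d,c=cap('scene');P=cloud(d,c)
m=(abs(P[...,1]+.336)<.03)&(abs(P[...,0]-.53)<.06)&(P[...,2]>.08)&(P[...,2]<.19)&(p[...,1].astype(int)>p[...,0]+10)
q=P[m]*1e3;print(np.polyfit(q[:,2]-100,q[:,0],1),np.percentile(q,[1,99],0).round(),len(q))
boards(lambda P:(P[...,1]>.12)&(P[...,1]<.5)&(P[...,0]<.75)&(P[...,0]>.25),'scene',p,d,c)
p,d,c=cap('top');boards(lambda P:(P[...,1]>.12)&(P[...,1]<.5)&(P[...,0]<.75)&(P[...,0]>.25),'top',p,d,c)
E
```

```text
time: 17.97
tcp_pos: [0.5122, -0.3356, 0.1184]
force: [0.7, 0.5, 0.5]
opening: 0.0662
grasp_force: 0.0
scene green x at TCPz-20 [ -0.574 554.063] y [-360. -311.] z [ 88. 172.] 547
top green x at TCPz-20 [ -0.579 555.242] y [-344. -313.] z [ 86. 132.] 64
[ 512.2 -335.6  118.4] [0.7 0.5 0.5] [0.04 0.01 0.02] 0.06621627356321517
time: 18.9
tcp_pos: [0.5137, -0.3368, 0.221]
force: [0.1, -0.6, 0.8]
opening: 0.0663
grasp_force: 0.0
[ -0.5754317  553.32818233] [[ 513. -359.   88.]
 [ 561. -311.  172.]] 548
scene board n 219 z 123.0 c [549.6 291.5] len 54.2 ang 81.9
scene board n 256 z 123.0 c [598.5 285.7] len 55.1 ang 83.5
top board n 107 z 124.0 c [593.6 283.7] len 55.7 ang 81.6
top board n 98 z 125.0 c [544.2 291.2] len 56.6 ang 81.5
```

Board one is seated: tilt 29.9°, y centred within about 1 mm. Now for the middle board.

```bash
python3 -m inch '[[[1,20,0,0],[1,25,0,0],[1,25,0,0],[1,25,0,0],[1,25,0,0],[1,25,0,-1],[1,25,0,-1],[1,25,0,-1],[1,25,0,-1],[1,25,0,-1]]]' >/dev/null
python3 -m inch '[[[1,30,0,-1],[1,30,0,-1],[1,30,0,-1],[1,30,0,-1],[1,30,0,0],[1,30,0,0],[1,30,0,0],[1,30,0,0],[1,25,0,0],[1,25,0,0]]]' -1 >/dev/null
python3 -m inch '[[[2,25,0,0],[2,25,0,0],[2,20,0,0],[2,14,0,0],[2,10,0,0],[1,0,0,0],[0,0,0,0],[0,0,0,0],[0,0,0,0],[0,0,0,0]]]'
python3 - <<'E'
from meas import *
for n in('scene','top'):
    p,d,c=cap(n); boards(lambda P:(P[...,1]>.12)&(P[...,1]<.5)&(P[...,0]<.75)&(P[...,0]>.25),n,p,d,c)
E
```

```text
time: 21.5
tcp_pos: [0.5434, 0.2925, 0.2165]
orientation: [0.07, 0.998, -0.0, 0.0]
force: [-0.4, -0.2, -0.7]
opening: 0.0857
grasp_force: 0.0
scene board n 223 z 123.0 c [549.7 291.4] len 54.0 ang 82.1
scene board n 254 z 124.0 c [598.5 285.7] len 55.1 ang 83.3
top board n 104 z 124.0 c [593.6 283.9] len 55.4 ang 82.6
top board n 42 z 124.0 c [542.  289.9] len 54.2 ang 85.7
```

```bash
python3 -m inch '[[[0,0,-15,0],[0,0,-20,0],[0,0,-20,0],[0,0,-20,0],[0,0,-20,0],[0,0,-20,0],[0,0,-18,0],[0,0,-12,0],[0,0,-8,0],[0,0,-2.5,0]]]'
python3 -m inch '[[[0,0,0,0],[0,0,0,0],[0,0,0,0],[0,0,0,0],[0,0,0,0],[0,0,0,0],[0,0,0,0],[0,0,0,0],[0,0,0,0],[0,0,0,0]]]' 1
python3 -m inch '[[[0,0,3,0],[0,0,5,0],[0,0,6,0],[0,0,6,0],[0,0,6,0],[0,0,6,0],[0,0,6,0],[0,0,6,0],[0,0,6,0],[0,0,6,0]]]'; python3 held.py
```

```text
time: 22.43
tcp_pos: [0.542, 0.2929, 0.0586]
orientation: [0.07, 0.998, -0.001, -0.001]
force: [-0.2, -0.0, 0.4]
opening: 0.0857
grasp_force: 0.0
time: 23.27
tcp_pos: [0.5444, 0.2937, 0.0625]
orientation: [0.07, 0.998, 0.0, 0.001]
force: [-0.0, -1.7, 6.4]
opening: 0.055
grasp_force: 63.7
time: 24.1
tcp_pos: [0.543, 0.2935, 0.1175]
orientation: [0.07, 0.998, 0.0, -0.0]
force: [-0.7, -0.7, -1.6]
opening: 0.055
grasp_force: 63.5
scene green x at TCPz-20 [-4.14000e-01  5.66582e+02] y [263. 317.] z [ 70. 164.] 1039
[543.  293.5 117.5] [-0.7 -0.7 -1.6] [-0.04 -0.01 -0.01] 0.054995831734495605
```

```bash
python3 -m inch '[[[0,0,8,0],[0,0,11,0],[0,0,12,0],[0,0,12,0],[0,0,12,0],[0,0,12,0],[0,0,12,0],[0,0,12,0],[0,0,9,0],[0,0,4,0]]]' >/dev/null
python3 -m inch '[[[1,-10,0,0],[1,-15,0,0],[1,-20,0,0],[1,-25,0,0],[1,-25,0,1],[1,-25,0,1],[1,-25,0,1],[1,-25,0,1],[1,-25,0,1],[1,-25,0,0]]]' >/dev/null
python3 -m inch '[[[1,-25,0,1],[1,-25,0,1],[1,-25,0,1],[1,-25,0,1],[1,-25,0,0],[1,-25,0,0],[1,-25,0,0],[1,-20,0,0],[1,-15,0,0],[1,-10,0,0]]]' >/dev/null
python3 -m inch '[[[1,-20,0,0],[1,-20,0,0],[1,-20,0,0],[1,-20,0,0],[1,-15,0,0],[1,-10,0,0],[0,-1.5,0,0],[0,0,0,0],[0,0,0,0],[0,0,0,0]]]' 
python3 held.py
```

```text
time: 27.53
tcp_pos: [0.5693, -0.2521, 0.2208]
orientation: [-0.009, 1.0, 0.0, -0.0]
force: [0.5, -0.3, -0.3]
opening: 0.0547
grasp_force: 63.6
scene green x at TCPz-20 [  0.   570.07] y [-276. -229.] z [176. 269.] 525
top brass [[548.0, -267.0, 172.0], [568.0, -255.0, 173.0], [568.0, -242.0, 303.0]] 13
[ 569.3 -252.1  220.8] [ 0.5 -0.3 -0.3] [-0.01  0.02 -0.  ] 0.05468862281338844
```

```bash
python3 -m inch '[[[-1.5,-0.5,-2,0],[-2,0,-5,0],[0,0,-10,0],[0,0,-12,0],[0,0,-12,0],[0,0,-12,0],[0,0,-12,0],[0,0,-9,0],[0,0,-5,0],[0,0,-1,0]]]'|grep -E "pos|force: \[";  python3 -m inch '[[[0,0,-0.5,0],[0,0,-0.5,0],[0,0,-0.5,0],[0,0,-0.5,0],[0,0,0,0],[0,0,0,0],[0,0,0,0],[0,0,0,0],[0,0,0,0],[0,0,0,0]]]'|grep -E "pos|force: \["; python3 held.py
```

```text
tcp_pos: [0.5649, -0.2531, 0.1388]
force: [-0.3, 0.5, -2.1]
tcp_pos: [0.5657, -0.2536, 0.1388]
force: [0.1, -0.1, -0.7]
scene green x at TCPz-20 [-6.00000e-03  5.66949e+02] y [-280. -229.] z [ 95. 195.] 424
top brass [[493.0, -280.0, 90.0], [564.0, -257.0, 96.0], [564.0, -239.0, 495.0]] 15
[ 565.7 -253.6  138.8] [ 0.1 -0.1 -0.7] [0.03 0.03 0.02] 0.05447520667940872
```

```bash
python3 -m inch '[[[0,0,-0.5,0],[0,0,-0.5,0],[0,0,-0.5,0],[0,0,0,0],[0,0,0,0],[0,0,0,0],[0,0,0,0],[0,0,0,0],[0,0,0,0],[0,0,0,0]]]' |grep -E "pos|force: \["; python3 -m inch '[[[0,0,-0.5,0],[0,0,-0.5,0],[0,0,0,0],[0,0,0,0],[0,0,0,0],[0,0,0,0],[0,0,0,0],[0,0,0,0],[0,0,0,0],[0,0,0,0]]]'|grep -E "pos|force: \["
```

```text
tcp_pos: [0.5661, -0.2537, 0.1381]
force: [-1.5, 1.0, 5.3]
tcp_pos: [0.5664, -0.2537, 0.138]
force: [-1.8, 1.7, 8.1]
```

```bash
python3 -m inch '[[[-1,0,-0.4,0],[-1,0,-0.4,0],[-1,0,-0.4,0],[-1,0,-0.4,0],[0,0,0,0],[0,0,0,0],[0,0,0,0],[0,0,0,0],[0,0,0,0],[0,0,0,0]]]' |grep -E "pos|force: \["; python3 -m inch '[[[-2.65,0,0,0],[-2.65,0,-0.1,0],[-2.65,0,-0.2,0],[-2.65,0.1,-0.2,0],[-2.65,0.1,-0.3,0],[-2.65,0.1,-0.4,0],[0,0,0,0],[0,0,0,0],[0,0,0,0],[0,0,0,0]]]'|grep -E "pos|force: \["; python3 -m inch '[[[-2.6,0.1,-0.4,0],[-2.6,0.1,-0.4,0],[-2.6,0,-0.5,0],[-2.6,0,-0.5,0],[-2.6,0,-0.6,0],[-2.6,0,-0.7,0],[-2.6,0,-0.8,0],[-2.6,0,-0.9,0],[0,0,0,0],[0,0,0,0]]]' |grep -E "pos|force: \[";python3 held.py
```

```text
tcp_pos: [0.5628, -0.2544, 0.1364]
force: [-0.2, 0.2, 6.9]
tcp_pos: [0.548, -0.2548, 0.1354]
force: [4.6, -2.3, 5.5]
tcp_pos: [0.5264, -0.2542, 0.13]
force: [3.9, -1.7, 5.0]
scene green x at TCPz-20 [-3.44000e-01  5.53061e+02] y [-277. -230.] z [ 92. 180.] 564
[ 526.4 -254.2  130. ] [ 3.9 -1.7  5. ] [-0.53 -1.19 -0.06] 0.05498099695320517
```

```bash
python3 -m inch '[[[-2.5,0.2,-0.9,0],[-2.5,0.2,-1,0],[-2.5,0.1,-1.1,0],[-2.5,0,-1.1,0],[-2.5,0,-1.2,0],[-2.5,0,-1.2,0],[-2.5,0,-1.3,0],[-1,0,-0.7,0],[0,0,0,0],[0,0,0,0]]]' |grep -E "pos|force: \[";python3 held.py
```

```text
tcp_pos: [0.5073, -0.2527, 0.1207]
force: [6.2, -1.5, 4.8]
scene green x at TCPz-20 [ -0.572 551.505] y [-275. -228.] z [ 90. 173.] 612
[ 507.3 -252.7  120.7] [ 6.2 -1.5  4.8] [-0.46 -1.47 -0.01] 0.05510015863466805
```

```bash
python3 -m inch '[[[0.7,0,0.3,0],[0,0,0,0],[0,0,0,0],[0,0,0,0],[0,0,0,0],[0,0,0,0],[0,0,0,0],[0,0,0,0],[0,0,0,0],[0,0,0,0]]]' -0.5|grep -vE "orien"
python3 -m inch '[[[0,0,3,0],[0,0,5,0],[0,0,8,0],[0,0,10,0],[0,0,15,0],[0,0,15,0],[0,0,15,0],[0,0,15,0],[0,0,12,0],[0,0,0,0]]]' |grep -vE "orien"; cat > seat.py <<'E'
from meas import *
p,d,c=cap('scene');P=cloud(d,c)
g=(P[...,0]>.45)&(P[...,0]<.6)&(P[...,1]<0)&(P[...,1]>-.48)&(P[...,2]>.08)&(P[...,2]<.19)
for uv in clusters(g&(p[...,1].astype(int)>p[...,0]+10),100):
    q=P[uv[:,1],uv[:,0]]*1e3;print('seated',np.polyfit(q[:,2]-100,q[:,0],1).round(3),np.percentile(q,[1,99],0).round().tolist(),len(q),'yslope',np.polyfit(q[:,2],q[:,1],1)[0].round(3))
roi=lambda P:(P[...,1]>.12)&(P[...,1]<.5)&(P[...,0]<.75)&(P[...,0]>.25)
boards(roi,'scene',p,d,c)
p,d,c=cap('top');boards(roi,'top',p,d,c)
E
python3 seat.py
```

```text
time: 35.43
tcp_pos: [0.5072, -0.2526, 0.1206]
force: [-0.2, -0.2, 0.8]
opening: 0.0635
grasp_force: 0.0
time: 36.27
tcp_pos: [0.5088, -0.2537, 0.2232]
force: [-0.3, -0.8, 0.8]
opening: 0.0643
grasp_force: 0.0
seated [ -0.574 553.289] [[512.0, -358.0, 88.0], [560.0, -310.0, 172.0]] 549 yslope 0.029
seated [ -0.576 552.084] [[511.0, -275.0, 89.0], [559.0, -228.0, 171.0]] 621 yslope 0.004
scene board n 255 z 123.0 c [598.5 285.7] len 55.1 ang 83.3
top board n 105 z 125.0 c [593.6 283.9] len 55.4 ang 81.8
```

```bash
python3 -m inch '[[[3,20,0,0],[3,25,0,0],[3,25,0,0],[3,25,0,0],[3,25,0,0],[3,25,0,-1],[3,25,0,-1],[3,25,0,-1],[3,25,0,-1],[3,25,0,-1]]]' >/dev/null
python3 -m inch '[[[3,30,0,-1],[3,30,0,-1],[3,30,0,-1],[3,30,0,-1],[3,30,0,0],[3,30,0,0],[3,25,0,0],[3,20,0,0],[3,15,0,0],[3,10,0,0]]]' -1 >/dev/null
python3 -m inch '[[[6,15,0,0],[6,12,0,0],[6,10,0,0],[4,5,0,0],[2,2,0,0],[0,0,0,0],[0,0,0,0],[0,0,0,0],[0,0,0,0],[0,0,0,0]]]'
python3 seat.py
```

```text
time: 38.87
tcp_pos: [0.5911, 0.286, 0.2187]
orientation: [0.07, 0.998, -0.0, 0.0]
force: [-0.2, 0.5, 0.1]
opening: 0.0855
grasp_force: 0.0
seated [ -0.574 553.344] [[513.0, -358.0, 88.0], [560.0, -309.0, 172.0]] 557 yslope 0.028
seated [ -0.578 552.104] [[511.0, -275.0, 89.0], [559.0, -228.0, 171.0]] 618 yslope 0.003
scene board n 252 z 124.0 c [598.4 285.9] len 54.7 ang 83.2
top board n 103 z 124.0 c [593.4 283.1] len 56.9 ang 82.3
```

```bash
python3 -m inch '[[[1,0,-15,0],[0,-0.5,-20,0],[0,0,-20,0],[0,0,-20,0],[0,0,-20,0],[0,0,-20,0],[0,0,-18,0],[0,0,-12,0],[0,0,-8,0],[0,0,-4,0]]]'
python3 -m inch '[[[0,0,0,0],[0,0,0,0],[0,0,0,0],[0,0,0,0],[0,0,0,0],[0,0,0,0],[0,0,0,0],[0,0,0,0],[0,0,0,0],[0,0,0,0]]]' 1
python3 -m inch '[[[0,0,3,0],[0,0,5,0],[0,0,6,0],[0,0,6,0],[0,0,6,0],[0,0,6,0],[0,0,6,0],[0,0,6,0],[0,0,6,0],[0,0,6,0]]]'
python3 -m inch '[[[0,0,8,0],[0,0,11,0],[0,0,12,0],[0,0,12,0],[0,0,12,0],[0,0,12,0],[0,0,12,0],[0,0,12,0],[0,0,9,0],[0,0,4,0]]]'; python3 held.py
```

```text
time: 39.8
tcp_pos: [0.5913, 0.2856, 0.0596]
orientation: [0.07, 0.998, -0.0, -0.001]
force: [-0.6, 0.3, -1.1]
opening: 0.0855
grasp_force: 0.0
time: 40.63
tcp_pos: [0.5933, 0.2862, 0.0631]
orientation: [0.07, 0.998, 0.001, 0.001]
force: [-0.2, -0.8, 6.3]
opening: 0.055
grasp_force: 63.9
time: 41.47
tcp_pos: [0.592, 0.286, 0.1182]
orientation: [0.07, 0.998, 0.0, -0.0]
force: [-0.2, 0.3, -2.6]
opening: 0.0547
grasp_force: 63.6
time: 42.3
tcp_pos: [0.593, 0.2862, 0.224]
orientation: [0.07, 0.998, 0.001, 0.001]
force: [0.6, -0.4, -1.5]
opening: 0.0549
grasp_force: 63.7
scene green x at TCPz-20 [5.00000e-03 5.94925e+02] y [263. 310.] z [179. 271.] 1163
top brass [[591.0, 271.0, 173.0], [593.0, 288.0, 177.0], [595.0, 303.0, 180.0]] 8
[593.  286.2 224. ] [ 0.6 -0.4 -1.5] [0.06 0.   0.02] 0.05493161643636301
```

```bash
python3 -m inch '[[[-2,-10,0,0],[-2,-15,0,0],[-2,-20,0,0],[-2,-25,0,0],[-2,-25,0,1],[-2,-25,0,1],[-2,-25,0,1],[-2,-25,0,1],[-2,-25,0,1],[-2,-25,0,0]]]' >/dev/null
python3 -m inch '[[[-1,-25,0,1],[-1,-25,0,1],[-1,-25,0,1],[-1,-25,0,1],[-1,-20,0,0],[-1,-14,0,0],[-1,-10,0,0],[-1,-6,0,0],[0,-1.6,0,0],[0,0,0,0]]]' 
python3 held.py; python3 - <<'E'
from meas import *
p,d,c=cap('scene');P=cloud(d,c);g=(P[...,0]>.5)&(P[...,0]<.6)&(P[...,1]<-.03)&(P[...,1]>-.21)&(P[...,2]>.09)&(P[...,2]<.15)
for uv in clusters(g,100): q=P[uv[:,1],uv[:,0]]*1e3;print(np.percentile(q,[2,50,98],0).round().tolist())
E
```

```text
time: 44.07
tcp_pos: [0.564, -0.0856, 0.2213]
orientation: [-0.009, 1.0, 0.0, -0.0]
force: [-0.5, -0.1, -1.6]
opening: 0.0549
grasp_force: 63.8
scene green x at TCPz-20 [1.40000e-02 5.65707e+02] y [-108.  -60.] z [176. 271.] 689
[564.  -85.6 221.3] [-0.5 -0.1 -1.6] [-0.01 -0.01  0.01] 0.05485694386305962
[[522.0, -186.0, 91.0], [537.0, -166.0, 114.0], [551.0, -149.0, 137.0]]
[[522.0, -103.0, 91.0], [537.0, -81.0, 111.0], [549.0, -64.0, 136.0]]
```

```bash
python3 -m inch '[[[-1.5,1,-2,0],[0,0,-5,0],[0,0,-10,0],[0,0,-12,0],[0,0,-12,0],[0,0,-12,0],[0,0,-12,0],[0,0,-9,0],[0,0,-5,0],[0,0,-1,0]]]'|grep -E "pos|force: \[";  python3 -m inch '[[[0,0,-0.5,0],[0,0,-0.5,0],[0,0,-0.5,0],[0,0,-0.5,0],[0,0,0,0],[0,0,0,0],[0,0,0,0],[0,0,0,0],[0,0,0,0],[0,0,0,0]]]'|grep -E "pos|force: \["; python3 -m inch '[[[0,0,-0.5,0],[0,0,-0.5,0],[0,0,0,0],[0,0,0,0],[0,0,0,0],[0,0,0,0],[0,0,0,0],[0,0,0,0],[0,0,0,0],[0,0,0,0]]]'|grep -E "pos|force: \[";python3 held.py
```

```text
tcp_pos: [0.5618, -0.0845, 0.1396]
force: [0.8, 0.3, -1.1]
tcp_pos: [0.5627, -0.0847, 0.1395]
force: [0.2, -0.5, -0.8]
tcp_pos: [0.5631, -0.0847, 0.1392]
force: [-1.4, 0.7, 5.6]
scene green x at TCPz-20 [5.0000e-03 5.6444e+02] y [-108.  -59.] z [ 95. 186.] 555
[563.1 -84.7 139.2] [-1.4  0.7  5.6] [0.25 0.24 0.06] 0.054940513743809226
```

```bash
python3 -m inch '[[[0,0,-0.5,0],[-1,0,-0.6,0],[-1,0,-0.5,0],[-1,0,-0.4,0],[-1,0,-0.4,0],[0,0,0,0],[0,0,0,0],[0,0,0,0],[0,0,0,0],[0,0,0,0]]]' |grep -E "pos|force: \["; python3 -m inch '[[[-2.65,0,0,0],[-2.65,0,-0.1,0],[-2.65,0,-0.2,0],[-2.65,0.1,-0.2,0],[-2.65,0.1,-0.3,0],[-2.65,0.1,-0.4,0],[0,0,0,0],[0,0,0,0],[0,0,0,0],[0,0,0,0]]]'|grep -E "pos|force: \["; python3 -m inch '[[[-2.6,0.1,-0.4,0],[-2.6,0.1,-0.4,0],[-2.6,0,-0.5,0],[-2.6,0,-0.5,0],[-2.6,0,-0.6,0],[-2.6,0,-0.7,0],[-2.6,0,-0.8,0],[-2.6,0,-0.9,0],[0,0,0,0],[0,0,0,0]]]' |grep -E "pos|force: \[";python3 held.py
```

```text
tcp_pos: [0.5596, -0.0851, 0.1372]
force: [-1.0, 0.2, 6.1]
tcp_pos: [0.545, -0.0855, 0.1364]
force: [4.1, -1.0, 4.3]
tcp_pos: [0.5236, -0.085, 0.1314]
force: [4.0, -2.1, 5.6]
scene green x at TCPz-20 [-3.37000e-01  5.50116e+02] y [-108.  -60.] z [ 92. 181.] 730
[523.6 -85.  131.4] [ 4.  -2.1  5.6] [-0.45 -1.2  -0.05] 0.054855022554975055
```

```bash
python3 -m inch '[[[-2.5,0.2,-0.9,0],[-2.5,0.2,-1,0],[-2.5,0.1,-1.1,0],[-2.5,0,-1.1,0],[-2.5,0,-1.2,0],[-2.5,0,-1.2,0],[-2.5,0,-1.3,0],[-1.3,0,-0.8,0],[0,0,0,0],[0,0,0,0]]]' |grep -E "pos|force: \[";python3 held.py
```

```text
tcp_pos: [0.5034, -0.0837, 0.1215]
force: [5.5, -1.0, 4.1]
scene green x at TCPz-20 [ -0.578 548.672] y [-106.  -58.] z [ 90. 173.] 787
top brass [[456.0, -104.0, 283.0], [460.0, -90.0, 427.0], [475.0, -58.0, 432.0]] 11
[503.4 -83.7 121.5] [ 5.5 -1.   4.1] [-0.44 -1.21 -0.05] 0.05462334720032263
```

Flat at 30°. I'll release, rise, and look at the whole scene.

```bash
python3 -m inch '[[[0.7,0,0.3,0],[0,0,0,0],[0,0,0,0],[0,0,0,0],[0,0,0,0],[0,0,0,0],[0,0,0,0],[0,0,0,0],[0,0,0,0],[0,0,0,0]]]' -0.5|grep -vE "orien"
python3 -m inch '[[[0,0,3,0],[0,0,5,0],[0,0,8,0],[0,0,10,0],[0,0,15,0],[0,0,15,0],[0,0,15,0],[0,0,15,0],[0,0,12,0],[0,0,0,0]]]' |grep -vE "orien";python3 -m inch '[[[0,20,0,0],[0,25,0,0],[0,25,0,0],[0,25,0,0],[0,25,0,0],[0,20,0,0],[0,15,0,0],[0,10,0,0],[0,5,0,0],[0,0,0,0]]]'|grep pos; python3 seat.py; python3 - <<'E'
from meas import *
for n in('scene','top'):
    p,d,c=cap(n);P=cloud(d,c);z=P[...,2]
    if n=='scene': cv2.imwrite('pics/s12.png',cv2.resize(p[90:270,90:330],None,fx=3.3,fy=3.3,interpolation=cv2.INTER_CUBIC)[:,:,::-1])
    g=(P[...,0]>.47)&(P[...,0]<.65)&(P[...,1]<.13)&(P[...,1]>-.03)&(z>.085)&(z<.11)
    for uv in clusters(g,10): q=P[uv[:,1],uv[:,0]]*1e3;print(n,np.percentile(q,[2,50,98],0).round().tolist(),len(q))
    g=(P[...,0]>.5)&(P[...,0]<.6)&(P[...,1]<-.14)&(P[...,1]>-.21)&(z>.09)&(z<.15)
    for uv in clusters(g,100): q=P[uv[:,1],uv[:,0]]*1e3;print(n,'rest1',np.percentile(q,[2,50,98],0).round().tolist())
E
```

```text
time: 51.18
tcp_pos: [0.5039, -0.0837, 0.1219]
force: [-0.2, -0.1, 0.3]
opening: 0.0636
grasp_force: 0.0
time: 52.02
tcp_pos: [0.5058, -0.0843, 0.2243]
force: [1.0, -0.4, 1.3]
opening: 0.064
grasp_force: 0.0
tcp_pos: [0.5037, 0.0868, 0.2195]
seated [ -0.577 553.286] [[513.0, -357.0, 89.0], [561.0, -308.0, 172.0]] 551 yslope 0.028
seated [ -0.58  552.098] [[511.0, -275.0, 89.0], [558.0, -226.0, 171.0]] 619 yslope 0.004
seated [ -0.579 549.627] [[508.0, -106.0, 89.0], [556.0, -58.0, 171.0]] 774 yslope 0.014
scene [[541.0, 2.0, 85.0], [553.0, 16.0, 98.0], [557.0, 28.0, 101.0]] 147
scene [[595.0, 50.0, 86.0], [607.0, 59.0, 95.0], [613.0, 67.0, 97.0]] 100
scene rest1 [[522.0, -185.0, 91.0], [537.0, -165.0, 114.0], [551.0, -147.0, 137.0]]
top [[594.0, 49.0, 89.0], [603.0, 58.0, 95.0], [612.0, 67.0, 100.0]] 66
top [[540.0, 1.0, 86.0], [547.0, 14.0, 99.0], [554.0, 27.0, 103.0]] 96
top rest1 [[519.0, -187.0, 91.0], [534.0, -167.0, 120.0], [551.0, -147.0, 139.0]]
```

View pics/s12.png

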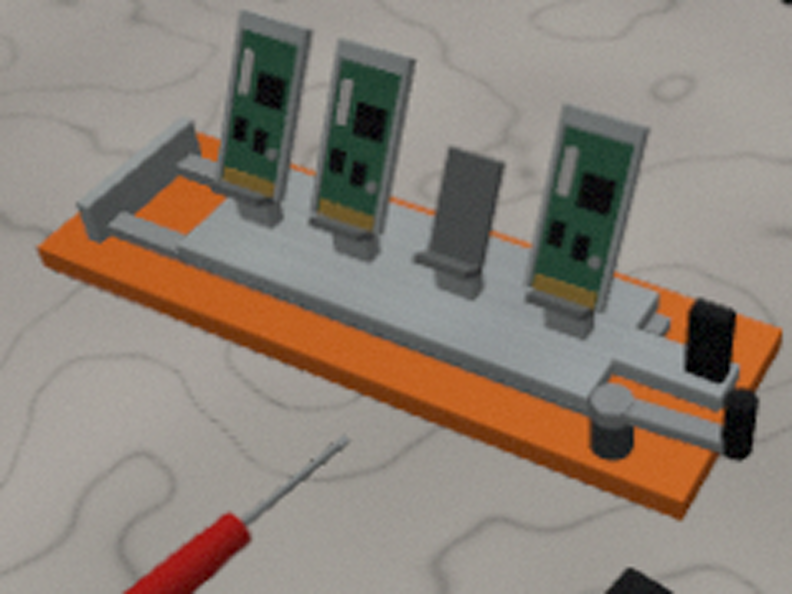

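All three boards are standing in their rests: px (262,105), (362,135) and (587,205). The handle is at (710,340) and the lever knob at (740,425). I'll check centring more precisely against the empty rest and the pitch.

```bash
cat > cen.py <<'E'
from meas import *
p,d,c=cap('scene');P=cloud(d,c);z=P[...,2]
A=att(c['attitude']);e=np.array(c['eye'])
def onplane(uv,a,b,yr): # x=a+b(z-.1)+k(y)
    x=rays(c,uv);D=np.hstack([x,np.ones((len(x),1))])@A.T
    n=np.array([1,.0155,-b]);k=(a-b*.1+.0155*yr-n@e)/(D@n);return e+D*k[:,None]
u_=np.array([.5*0-0.5,0,.866]);w=np.array([-.0155,1,0])
def rep(name,uv,a,b,yr):
    W=onplane(uv,a,b,yr)*1e3;S=np.c_[W@w,W@u_].astype(np.float32)
    (cx,cy),wh,an=cv2.minAreaRect(S);hull=S[:,0];print(name,'row y',round(cx,1),'len',round(cy,1),np.round(wh,1),'ang',round(an,2))
g=(P[...,0]>.45)&(P[...,0]<.6)&(P[...,1]<0)&(P[...,1]>-.48)&(z>.08)&(z<.19)
hsv=cv2.cvtColor(p,cv2.COLOR_RGB2HSV)
brown=(hsv[...,0]>12)&(hsv[...,0]<30)&(hsv[...,1]>110)&g
for uv in clusters(g&(p[...,1].astype(int)>p[...,0]+10),100):
    q=P[uv[:,1],uv[:,0]];b,a=np.polyfit(q[:,2]-.1,q[:,0],1);yr=q[:,1].mean();rep('green',uv,a,b,yr)
    m=brown&(abs(P[...,1]-yr)<.04)
    uv=np.argwhere(m)[:,::-1]; 
    if len(uv)>10: rep(' brass',uv,a,b,yr)
m=g&(z>.095)&(p.max(2)<115)&(hsv[...,1]<50)
for uv in clusters(m,200):
    q=P[uv[:,1],uv[:,0]];b,a=np.polyfit(q[:,2]-.1,q[:,0],1);print(b);rep('slope',uv,a,b,q[:,1].mean())
E
python3 cen.py
```

```text
green row y -341.2 len -155.8 [96.8 47.6] ang 89.47
 brass row y -338.5 len -201.3 [35. 41.] ang 71.72
green row y -258.5 len -154.5 [95.9 48. ] ang 89.99
 brass row y -261.2 len -183.5 [40.8 61.4] ang 6.93
green row y -91.0 len -154.8 [47.8 99.7] ang 0.36
 brass row y -82.5 len -178.5 [79.6 41.9] ang 73.62
-0.5576886321816357
slope row y -338.2 len -146.7 [103.   59.8] ang 88.99
-0.5625552189446651
slope row y -255.7 len -145.9 [101.7  59.3] ang 89.73
-0.5564661343626037
slope row y -89.0 len -145.6 [102.3  56.5] ang 89.78
-0.5837715661089835
slope row y -173.8 len -167.4 [50.1 41.4] ang 89.66
```

All three boards are centred within about 1.2 mm of the pitch line. Next I'll close the gripper, drop behind the handle (y 1..28, x 540..556) and push.

```bash
python3 -m inch '[[[5,-3,0,0],[5,-3,0,0],[5,-3,0,0],[5,-3,0,0],[5,-3,0,0],[5,-3,0,0],[5,-3,0,0],[5,-3,0,0],[4,-2,0,0],[0,0,0,0]]]' 1 |grep -E "pos|open"
python3 -m inch '[[[0,0,-15,0],[0,0,-20,0],[0,0,-20,0],[0,0,-20,0],[0,0,-20,0],[0,0,-20,0],[0,0,-20,0],[0,0,-18,0],[0,0,-12,0],[0,0,-8,0]]]'
python3 -m inch '[[[0,-2,0,0],[0,-2,0,0],[0,-2,0,0],[0,-2,0,0],[0,-2,0,0],[0,-2,0,0],[0,-2,0,0],[0,0,0,0],[0,0,0,0],[0,0,0,0]]]'|grep -E "pos|force: \["
```

```text
tcp_pos: [0.5486, 0.0598, 0.2197]
opening: -0.0005
time: 54.77
tcp_pos: [0.5468, 0.0604, 0.0451]
orientation: [-0.009, 1.0, 0.0, -0.001]
force: [0.2, 0.6, -0.6]
opening: -0.0
grasp_force: 0.0
tcp_pos: [0.5479, 0.0463, 0.0468]
force: [-0.6, 0.5, -0.5]
```

```bash
python3 -m inch '[[[0,-1.5,0,0],[0,-1.5,0,0],[0,-1.5,0,0],[0,-1.5,0,0],[0,-1.5,0,0],[0,-1.5,0,0],[0,-1.5,0,0],[0,-1.5,0,0],[0,-1.5,0,0],[0,-1.5,0,0]]]'|grep -E "pos|force: \["; python3 -m inch '[[[0,-2,0,0],[0,-2,0,0],[0,-2,0,0],[0,-2,0,0],[0,-2,0,0],[0,-2,0,0],[0,-2,0,0],[0,-2,0,0],[0,-2,0,0],[0,-2,0,0]]]'|grep -E "pos|force: \["; python3 -c "
from meas import *
p,d,c=cap('scene');P=cloud(d,c);z=P[...,2]
g=(P[...,0]>.5)&(P[...,0]<.6)&(P[...,1]<-.14)&(P[...,1]>-.22)&(z>.09)&(z<.14)
for uv in clusters(g,200): q=P[uv[:,1],uv[:,0]]*1e3;print('rest1',np.percentile(q,[2,50,98],0).round().tolist())"
```

```text
tcp_pos: [0.548, 0.0312, 0.0468]
force: [1.2, 2.0, -0.4]
tcp_pos: [0.548, 0.0111, 0.0469]
force: [2.4, 2.6, -1.1]
rest1 [[522.0, -215.0, 91.0], [536.0, -195.0, 114.0], [551.0, -177.0, 135.0]]
```

```bash
python3 -m inch '[[[0,-2,0,0],[0,-2,0,0],[0,-2,0,0],[0,-2,0,0],[0,-2,0,0],[0,-2,0,0],[0,-2,0,0],[0,-2,0,0],[0,-2,0,0],[0,-2,0,0]]]'|grep -E "pos|force: \["; python3 -m inch '[[[0,-1.5,0,0],[0,-1.5,0,0],[0,-1.5,0,0],[0,-1,0,0],[0,-1,0,0],[0,-1,0,0],[0,-1,0,0],[0,-0.5,0,0],[0,-0.5,0,0],[0,-0.5,0,0]]]'|grep -E "pos|force: \["
```

```text
tcp_pos: [0.548, -0.0089, 0.0469]
force: [1.8, 2.9, 0.2]
tcp_pos: [0.5479, -0.0187, 0.0468]
force: [1.5, 1.5, 0.5]
```

```bash
python3 -m inch '[[[0,-1,0,0],[0,-1,0,0],[0,-1,0,0],[0,-1,0,0],[0,-1,0,0],[0,0,0,0],[0,0,0,0],[0,0,0,0],[0,0,0,0],[0,0,0,0]]]'|grep -E "pos|force: \["; python3 -m inch '[[[0,-1,0,0],[0,-1,0,0],[0,-1,0,0],[0,-1,0,0],[0,0,0,0],[0,0,0,0],[0,0,0,0],[0,0,0,0],[0,0,0,0],[0,0,0,0]]]'|grep -E "pos|force: \["
```

```text
tcp_pos: [0.5475, -0.0239, 0.0465]
force: [0.0, 0.1, 0.7]
tcp_pos: [0.548, -0.0278, 0.0469]
force: [-1.1, 0.5, -0.3]
```

```bash
for i in 1 2 3; do python3 -m inch '[[[0,-0.8,0,0],[0,-0.8,0,0],[0,-0.8,0,0],[0,-0.8,0,0],[0,0,0,0],[0,0,0,0],[0,0,0,0],[0,0,0,0],[0,0,0,0],[0,0,0,0]]]'|grep -E "pos|force: \["; done
```

```text
tcp_pos: [0.548, -0.0311, 0.0469]
force: [-0.3, 0.6, 0.4]
tcp_pos: [0.548, -0.0329, 0.0469]
force: [0.8, 6.9, 0.2]
tcp_pos: [0.548, -0.0327, 0.047]
force: [-0.1, 17.0, 1.8]
```

The force rose to 17 N at y = -33, so the carriage is against its stop. I'll back off, rise, confirm, and measure the lever.

```bash
python3 -m inch '[[[0,2,0,0],[0,3,0,0],[0,5,0,0],[0,8,0,0],[0,4,0,0],[0,0,10,0],[0,0,20,0],[0,0,25,0],[0,0,25,0],[0,0,20,0]]]'|grep pos
python3 -m inch '[[[-10,10,5,0],[-15,20,5,0],[-20,20,5,0],[-20,20,5,0],[-20,20,0,0],[-15,15,0,0],[-10,10,0,0],[0,0,0,0],[0,0,0,0],[0,0,0,0]]]'|grep pos
cat > lev.py <<'E'
from meas import *
for n in('scene','top'):
    p,d,c=cap(n);P=cloud(d,c);z=P[...,2]
    g=(P[...,0]>.47)&(P[...,0]<.66)&(P[...,1]<.13)&(P[...,1]>-.1)&(z>.085)&(z<.105)
    for uv in clusters(g,10): q=P[uv[:,1],uv[:,0]]*1e3;print(n,'tall',np.percentile(q,[2,50,98],0).round().tolist(),len(q))
    g=(P[...,0]>.5)&(P[...,0]<.66)&(P[...,1]<.08)&(P[...,1]>-.06)&(z>.048)&(z<.075)
    for uv in clusters(g,15): q=P[uv[:,1],uv[:,0]]*1e3;print(n,'arm',np.percentile(q,[2,50,98],0).round().tolist(),len(q))
    if n=='top': cv2.imwrite('pics/t13.png',np.hstack([cv2.resize(p[180:280,230:330],None,fx=4,fy=4)]) [:,:,::-1])
E
python3 lev.py; sed -i 's/>-.48/>-.52/' seat.py cen.py; python3 cen.py|grep -v brass
```

```text
tcp_pos: [0.5485, -0.0156, 0.1497]
tcp_pos: [0.4386, 0.0992, 0.1672]
scene tall [[543.0, -71.0, 86.0], [554.0, -57.0, 98.0], [558.0, -46.0, 101.0]] 129
scene tall [[595.0, 50.0, 86.0], [606.0, 59.0, 95.0], [613.0, 68.0, 97.0]] 96
scene arm [[544.0, -59.0, 48.0], [556.0, -49.0, 61.0], [559.0, -45.0, 75.0]] 83
scene arm [[599.0, -31.0, 50.0], [611.0, 12.0, 61.0], [623.0, 67.0, 72.0]] 472
top tall [[594.0, 49.0, 89.0], [603.0, 58.0, 95.0], [613.0, 67.0, 101.0]] 65
top tall [[541.0, -72.0, 95.0], [548.0, -60.0, 99.0], [557.0, -47.0, 103.0]] 90
top arm [[595.0, -33.0, 52.0], [607.0, 4.0, 61.0], [621.0, 53.0, 67.0]] 308
green row y -414.9 len -156.2 [96.7 47.8] ang 89.93
green row y -332.7 len -155.7 [96.4 47.5] ang 89.83
green row y -164.4 len -154.4 [96.5 48.7] ang 89.78
-0.5536061450825572
slope row y -411.8 len -146.9 [103.8  60. ] ang 88.52
-0.5557044305267408
slope row y -330.1 len -147.1 [101.2  59.7] ang 89.85
-0.5474919614418594
slope row y -162.5 len -145.7 [103.4  57.7] ang 89.82
-0.5745997120933213
slope row y -246.6 len -168.0 [43.5 49.8] ang 0.48
```

View pics/t13.png

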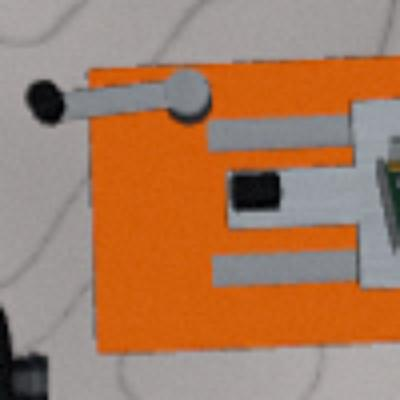

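The carriage is home (handle moved 73 mm) and the boards are undisturbed. The knob is at (604,58.5) and the pivot at about (609,-21), 80 mm apart as specified. Next I'll grip the knob.

```bash
python3 -m inch '[[[10,-3,0,0],[18,-5,0,0],[20,-5,0,0],[20,-5,0,0],[20,-5,0,0],[20,-5,0,0],[20,-5,0,0],[18,-5,0,0],[13,-2.7,0,0],[6,0,0,0]]]' 0.06|grep -E "pos|open"
python3 -m inch '[[[0,0,-10,0],[0,0,-16,0],[0,0,-18,0],[0,0,-18,0],[0,0,-18,0],[0,0,-16,0],[0,0,-10,0],[0,0,-8,0],[0,0,-4,0],[0,0,0,0]]]'|grep -E "pos|open|force: \["
```

```text
tcp_pos: [0.6046, 0.0576, 0.1662]
opening: 0.0398
tcp_pos: [0.6022, 0.0591, 0.0479]
force: [-0.6, 0.5, -0.2]
opening: 0.0401
```

```bash
python3 -m inch '[[[0,0,-2,0],[0,0,-2,0],[0,0,-2,0],[0,0,-2,0],[0,0,0,0],[0,0,0,0],[0,0,0,0],[0,0,0,0],[0,0,0,0],[0,0,0,0]]]'|grep -E "pos|open|force: \["
python3 -m inch '[[[0,0,0,0],[0,0,0,0],[0,0,0,0],[0,0,0,0],[0,0,0,0],[0,0,0,0],[0,0,0,0],[0,0,0,0],[0,0,0,0],[0,0,0,0]]]' 1|grep -vE "orien"
```

```text
tcp_pos: [0.603, 0.059, 0.0409]
force: [0.2, -0.1, 0.5]
opening: 0.0401
time: 68.3
tcp_pos: [0.6033, 0.0571, 0.0412]
force: [0.6, -6.0, 1.9]
opening: 0.0184
grasp_force: 58.7
```

Gripped. I'll drag it round the 80 mm arc.

```bash
python3 -m inch '[[[-6.2,-0.8,0,0],[-6.2,-1.1,0,0],[-6,-1.7,0,0],[-6,-2,0,0],[-5.6,-2.6,0,0],[-5.6,-3,0,0],[-5.1,-3.5,0,0],[-5.1,-3.8,0,0],[0,0,0,0],[0,0,0,0]]]'|grep -vE "orien"; python3 -m inch '[[[-4.6,-4.2,0,0],[-4.4,-4.6,0,0],[-3.9,-4.9,0,0],[-3.5,-5.2,0,0],[-3.1,-5.4,0,0],[-2.7,-5.7,0,0],[0,0,0,0],[0,0,0,0],[0,0,0,0],[0,0,0,0]]]'|grep -vE "orien"
```

```text
time: 69.13
tcp_pos: [0.5561, 0.041, 0.0412]
force: [-3.0, 3.2, 5.2]
opening: 0.0181
grasp_force: 60.5
time: 69.97
tcp_pos: [0.5296, 0.0149, 0.0408]
force: [-19.6, 15.6, 18.7]
opening: 0.0179
grasp_force: 58.2
```

Forces are rising, up to 19 N in z. I'll check where the knob is before going on.

```bash
cat > arm.py <<'E'
from meas import *
s=r.get_state();print(s['tcp_pos'],s['force'].round(1),s['moment'].round(2),R.from_quat(s['orientation']).as_matrix().round(3)[:,2])
for n in('scene','top'):
    p,d,c=cap(n);P=cloud(d,c);z=P[...,2]
    g=(P[...,0]>.5)&(P[...,0]<.66)&(P[...,1]<.09)&(P[...,1]>-.045)&(z>.048)&(z<.075)
    for uv in clusters(g,15):
        q=P[uv[:,1],uv[:,0]]*1e3;m=p[uv[:,1],uv[:,0]].max(1)>100;print(n,len(q),m.sum(),np.percentile(q,[2,50,98],0).round().tolist())
        if m.sum()>20:
            a=q[m];o=a-[609,-21,0];k=np.hypot(o[:,0],o[:,1])>25
            if k.sum()>8: print('  lever deg',np.degrees(np.median(np.arctan2(-o[k,0],o[k,1]))).round(1),'max r',np.hypot(o[k,0],o[k,1]).max().round())
E
python3 arm.py
```

```text
[0.52958364 0.01491702 0.04083886] [-19.6  15.6  18.7] [2.55 3.05 0.54] [-0.014  0.008 -1.   ]
scene 459 290 [[540.0, -30.0, 50.0], [584.0, -6.0, 61.0], [623.0, 26.0, 73.0]]
  lever deg 60.1 max r 86.0
```

The force is radial: the knob is rolling in the flat pads because the tool isn't turning with it. I'll ease the jaws to about 26 mm, so the knob is caged but not clamped, and finish by pushing with the +y finger.

```bash
python3 -m inch '[[[0,0,0,0],[0,0,0,0],[0,0,0,0],[0,0,0,0],[0,0,0,0],[0,0,0,0],[0,0,0,0],[0,0,0,0],[0,0,0,0],[0,0,0,0]]]' 0.39|grep -vE "orien"; python3 arm.py
```

```text
time: 70.9
tcp_pos: [0.5352, 0.0102, 0.0409]
force: [-0.6, 0.4, -0.2]
opening: 0.0259
grasp_force: 0.3
[0.53517639 0.01024497 0.04093563] [-0.6  0.4 -0.2] [ 0.06 -0.02 -0.03] [ 0.001 -0.    -1.   ]
scene 439 275 [[541.0, -31.0, 50.0], [587.0, -7.0, 61.0], [623.0, 24.0, 73.0]]
  lever deg 61.1 max r 87.0
```

```bash
python3 -m inch '[[[-1.5,-3,0,0],[-1.5,-3,0,0],[-1,-3,0,0],[-1,-3,0,0],[-1,-3,0,0],[0,-3,0,0],[0,-3,0,0],[0,-3,0,0],[0,-2,0,0],[0,0,0,0]]]'|grep -E "pos|force: \["; python3 -m inch '[[[0,-1.5,0,0],[0,-1.5,0,0],[0,-1.5,0,0],[0,-1,0,0],[0,-1,0,0],[0,0,0,0],[0,0,0,0],[0,0,0,0],[0,0,0,0],[0,0,0,0]]]'|grep -E "pos|force: \["
```

```text
tcp_pos: [0.5292, -0.0162, 0.0409]
force: [0.5, 0.1, 0.2]
tcp_pos: [0.5291, -0.0221, 0.0409]
force: [-0.1, -0.2, 0.3]
```

```bash
for i in 1 2 3; do python3 -m inch '[[[0,-0.8,0,0],[0,-0.8,0,0],[0,-0.8,0,0],[0,0,0,0],[0,0,0,0],[0,0,0,0],[0,0,0,0],[0,0,0,0],[0,0,0,0],[0,0,0,0]]]'|grep -E "pos|force: \["; done; python3 arm.py
```

```text
tcp_pos: [0.5289, -0.0245, 0.0408]
force: [-0.1, 1.3, -0.5]
tcp_pos: [0.529, -0.0269, 0.0409]
force: [0.4, 0.1, 0.5]
tcp_pos: [0.529, -0.0272, 0.0408]
force: [0.7, 7.6, 0.5]
[ 0.52896117 -0.02718887  0.04080848] [0.7 7.6 0.5] [ 1.18 -0.06 -0.01] [ 0.     0.004 -1.   ]
scene 390 255 [[535.0, -32.0, 49.0], [587.0, -20.0, 61.0], [623.0, -8.0, 73.0]]
  lever deg 90.9 max r 74.0
```

The lever is at 90.9° in the world frame, against its stop. One more firm nudge, then I'll centre the jaws, rise, retreat and verify.

```bash
python3 -m inch '[[[0,-0.8,0,0],[0,-0.8,0,0],[0,0,0,0],[0,0,0,0],[0,0,0,0],[0,0,0,0],[0,0,0,0],[0,0,0,0],[0,0,0,0],[0,0,0,0]]]'|grep -E "pos|force: \["
python3 -m inch '[[[0,1,0,0],[0,1,0,0],[0,1,0,0],[0,1,0,0],[0,0.5,0,0],[0,0,0,0],[0,0,0,0],[0,0,0,0],[0,0,0,0],[0,0,0,0]]]'|grep -E "pos|force: \["
python3 -m inch '[[[0,0,3,0],[0,0,5,0],[0,0,10,0],[0,0,15,0],[0,0,20,0],[0,0,20,0],[0,0,20,0],[0,0,20,0],[0,0,15,0],[0,0,5,0]]]'|grep -E "pos|force: \["
python3 -m inch '[[[-10,10,0,0],[-15,20,0,0],[-20,20,0,0],[-20,20,0,0],[-20,20,0,0],[-15,20,0,0],[-10,20,0,0],[0,10,0,0],[0,0,0,0],[0,0,0,0]]]'|grep -E "pos|force: \["
python3 arm.py; python3 lev.py|grep tall; python3 cen.py|grep -v brass; python3 seat.py; python3 -c "
from h import *
p,d,c=cap('scene');cv2.imwrite('pics/s14.png',cv2.resize(p[60:320,90:460],None,fx=2.1,fy=2.1)[:,:,::-1])"
```

```text
tcp_pos: [0.5289, -0.0272, 0.0408]
force: [0.4, 12.5, 1.4]
tcp_pos: [0.5289, -0.0265, 0.0408]
force: [-0.5, -0.7, -0.3]
tcp_pos: [0.5308, -0.0266, 0.1784]
force: [0.1, -0.4, 0.4]
tcp_pos: [0.4192, 0.1136, 0.1739]
force: [0.1, -0.6, -0.9]
[0.41922254 0.11362643 0.17387919] [ 0.1 -0.6 -0.9] [ 0.01 -0.03  0.01] [ 0.    -0.001 -1.   ]
scene 399 256 [[532.0, -32.0, 49.0], [586.0, -20.0, 61.0], [623.0, -9.0, 73.0]]
  lever deg 91.5 max r 75.0
top 276 262 [[545.0, -33.0, 50.0], [589.0, -23.0, 61.0], [621.0, -10.0, 65.0]]
  lever deg 92.5 max r 67.0
scene tall [[543.0, -71.0, 86.0], [554.0, -57.0, 97.0], [558.0, -45.0, 102.0]] 133
scene tall [[523.0, -31.0, 85.0], [535.0, -21.0, 95.0], [540.0, -14.0, 97.0]] 80
top tall [[541.0, -72.0, 93.0], [548.0, -61.0, 99.0], [557.0, -48.0, 104.0]] 93
top tall [[522.0, -32.0, 86.0], [530.0, -23.0, 96.0], [538.0, -14.0, 100.0]] 65
green row y -415.2 len -156.1 [97.  47.6] ang 89.97
green row y -332.7 len -155.8 [96.5 47.3] ang 89.8
green row y -164.8 len -154.3 [96.9 47.9] ang 89.67
-0.5563733057826887
slope row y -411.8 len -146.9 [103.4  59.9] ang 88.95
-0.5581945316641181
slope row y -329.9 len -147.5 [101.9  59.7] ang 89.93
-0.5431827600378132
slope row y -162.5 len -144.8 [101.6  57.8] ang 89.9
-0.5871312063888341
slope row y -246.7 len -168.3 [43.6 50.4] ang 0.71
seated [ -0.576 554.567] [[513.0, -431.0, 88.0], [561.0, -381.0, 172.0]] 483 yslope 0.025
seated [ -0.574 553.147] [[512.0, -348.0, 88.0], [560.0, -300.0, 172.0]] 548 yslope 0.02
seated [ -0.573 550.851] [[509.0, -179.0, 89.0], [557.0, -132.0, 172.0]] 694 yslope 0.026
```

View pics/s14.png

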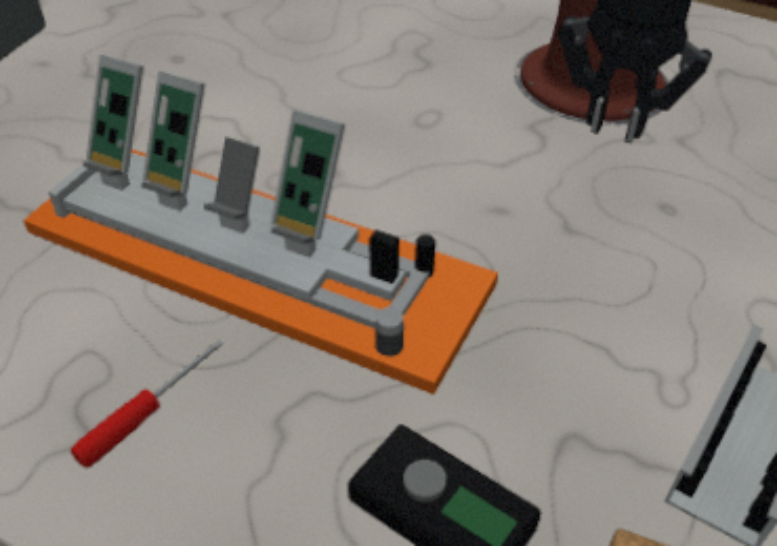

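The boards are seated, the carriage is against its stop at px (62,195), the lever is locked behind it at (405,290), the rack is empty, and the gripper is clear.

```bash
python3 -c "
from plant import r
print(r.job_done())"
```

```text
the job is handed in; nothing more can be done
None
```

I handed the job in: all three boards in the rack now lean flat and centred (within about 2 mm) on their own rests, the carriage is fully home, the lever is locked behind it, and I left the meter and screwdriver alone.

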